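# Lock a sample vial into the clamshell jig and hold it shut

### The job

Stand the blue-capped vial fully down in the round socket of the hinged clamshell jig, then swing the blue jaw shut around it, then move the red-headed locking pin from its rest and push it fully home through the aligned holes of both halves. Finish while holding: with the gripper firmly squeezing the two upright tabs at the free ends of the jaw and the fixed half together, and do not let go. Leave the other loose things where they are.

Things in the scene. Friction and masses are not known exactly. Their poses are not given: they have to be found in the camera images.
- blue_vial: Cream sample vial with a ribbed blue cap, upright: body 23 mm diameter up to 38 mm, cap 18 mm diameter, total height 48 mm, 20 to 45 g. Origin: centre of the underside; z up. Grip it round the body from above with the fingertips 27 mm or more above the underside (the bottom 24 mm go into the jig).
- white_vial: The same vial with a white cap; not wanted, stays where it is.
- jig: Clamshell jig fixed to the worktop. Dark base plate 90 x 175 x 8 mm (x -45..45, y -107..67). Bare-metal fixed half on the +x side of the split plane x = 0, blue jaw on the -x side when shut; bars 12 mm thick, tops 32 mm above the worktop, bulging to radius 21 mm round the vial axis (bore 28 mm). Origin: on the worktop on the vial axis; x away from the robot at yaw 0, y left, z up.
- socket (a point): Centre of the floor of the vial socket, 8 mm above the worktop. The socket is a hole 25.6 mm in diameter, chamfered by 1.2 mm, 6 mm deep (its rim is at 14 mm); jig surroundings of the seated vial rise to 32 mm. A seated vial's underside is at this point.
- jaw_hinge (a point): Point on the upright hinge axis, 32 mm above the worktop (a pin end 3 mm higher), 45 mm to the jig's +y side of the vial axis.
- jaw (a joint): Angle of the blue jaw, rad: 0 shut (hard stop), growing as it opens clockwise seen from above (free end swings to the jig's -x side) up to 1.6; starts at 0.9 to 1.4. Friction hinge (0.06 N m), no spring: it stays where it is left. Shut it by pushing its free end round with closed fingertips.
- jaw_tab (a point): Centre of the top of the upright blue tab at the jaw's free end, turning with it: 12 mm thick, 26 mm long along the jaw, 15 to 52 mm above the worktop (this point is at 52 mm), 136 mm from the hinge axis. Axes as the jig's when shut: y points along the jaw towards the hinge, x across the tab; the outer face is 6 mm to its -x side.
- fixed_tab: Matching bare-metal tab of the fixed half: 12 mm thick, 26 mm long, 15 to 52 mm above the worktop. Origin: at worktop height on the split plane, 91 mm to the jig's -y side of the vial axis, midway along the tab; axes as the jig's; it fills x = 0.75 to 12.75 mm. With the jaw shut the two tabs together are 25.5 mm across (jig x).
- fixed_tab_top (a point): Centre of the top of the fixed tab, 52 mm above the worktop.
- pin_hole (a point): Centre of the mouth of the upper pin hole as it lies with the jaw shut, 32 mm above the worktop, 45 mm to the jig's -y side of the vial axis. Holes 10 mm wide, upright, 1 mm chamfer, in half-lapped lugs: the jaw's at 24 to 32 mm height over the fixed half's at 15 to 23 mm; in line only when shut. The pin's collar rests on this surface when home.
- locking_pin: Upright locking pin, 50 g: steel shank 8 mm diameter, 22 mm long, tapered foot (5 mm at the tip); collar 18 mm diameter from 22 to 25 mm above the tip; red ribbed grip 14.5 mm diameter from 25 to 49 mm. Origin: the tip; z along the pin towards the grip. Fully home the tip is 22 mm below the mouth of the hole.
- pin_rest: Grey block 44 x 44 x 26 mm fixed to the worktop; the pin stands in its 10 mm hole with the collar on the top face, its tip 4 mm above the worktop. Origin: centre of the underside.
- loupe: Black and white loupe, 40 mm diameter, 43 mm high, origin at the centre of the underside; a bystander.
- black_mount: Black round specimen mount, 30 mm diameter, 18 mm high, origin at the centre of the underside; a bystander.
- grease_tin: White round tin, 53 mm diameter, 26 mm high, origin at the centre of the underside; a bystander.
- dowel_bush: Grey steel bush with a collar, 24 mm diameter, 18 mm high, origin at the centre of the underside; a bystander.
Things that resemble listed ones, but are neither listed nor needed, are in the scene too. Leave any yellow look-alike of the blue_vial alone.

How it is judged:
On the way, in this order (a step that is already met when the one before it is completed fails the run):
1. the blue-capped vial stands fully down in the socket while the jaw is still open (horizontal distance between blue_vial and socket below 0.004 m and z of blue_vial in the frame of socket below 0.003 m and angle between blue_vial's own z axis and vertical below 0.15 rad and value of joint jaw above 0.3 rad), for 0.2 s.
2. the jaw is shut round the vial (horizontal distance between blue_vial and socket below 0.004 m and z of blue_vial in the frame of socket below 0.003 m and angle between blue_vial's own z axis and vertical below 0.15 rad and value of joint jaw below 0.03 rad), for 0.2 s.
3. the locking pin is fully home through both holes (all of step 2 and horizontal distance between locking_pin and pin_hole below 0.0035 m and z of locking_pin in the frame of pin_hole below -0.02 m and angle between locking_pin's own z axis and vertical below 0.12 rad), for 0.2 s.
At the end, for the whole second after the job is handed in: Vial upright in the socket (4 mm off centre at most, underside within 3 mm of the floor); jaw shut within 0.03 rad; pin upright in the hole (3.5 mm off axis at most), tip at least 20 mm below its mouth; fingers squeezing the two tabs with over 5 N on each (all of step 3 and contact force between the fingers and jaw above 5 N and contact force between the fingers and fixed_tab above 5 N); the arm keeps its last pose, push and grip.
It fails at once if another loose thing (white-capped vial, loupe, black specimen mount, grease tin, dowel bush) was moved by more than 40 mm (distance of any of white_vial, loupe, black_mount, grease_tin, dowel_bush from where it was at the start of the episode above 0.04 m).
It also fails if it takes over 72 s, if anything falls off the work surface, if the arm or the gripper's body presses on something with over 40 N, if the wrist force passes 120 N, or if a joint passes its speed limit or range.

### The arm

A 6-joint arm with a two-finger parallel gripper is mounted at the origin on a cart in front of the work surface, level with it; the furniture and walls round the work are solid. World frame = base frame: x ahead of the robot, y to its left, z up, the work surface at z = 0. Lengths are in m, angles in rad, forces in N, time in s.
With the tool pointing down it reaches from about 0.375 to 0.975 m from the base axis. Payload 3.8 kg.
Tool frame: the origin (TCP) lies on the centre line of the jaws, within the pads' length; the fingertips stand 14 mm ahead of it and the grasp point (between the pads) lies 5 mm behind it; x points along the fingers, y is the direction in which the jaws open and shut, and the axes are right-handed (so a half turn about x gives the same grasp; the last joint's range is limited). The gripper opens to 85 mm and grips with 20 to 120 N. Pads are 22 mm wide; open, the fingers measure 114 mm over their backs; the gripper's body (76 mm by 85 mm) begins 54 mm behind the grasp point. The pads swing forward as they close: fully open they stand 13 mm farther back than shut.
Start: joints at [-1.221, 0.264, 1.604, -0, 1.274, -0.037], TCP at [0.255, -0.625, 0.245] pointing down, gripper open.
Joint ranges: [-2.63, 2.63], [-0.94, 2.18], [0.31, 2.57], [-1.31, 4.45], [0, 2.66], [-2.55, 2.55]. Speed limits (rad/s): [2.57, 2.57, 3.14, 3.14, 3.14, 3.14].

### API

Orientations are given as a rotation vector (axis times angle).
In Python, from workcell import bot gives the robot as it stands.
- The arm moves only by the shell command python3 -m creep 'ROWS' [FORCE]. ROWS is JSON, a list of rows, each an object with "grip": the finger opening in cm, from 0 to 8.54; "dp": the shift along the tool's x, y, z in cm, a list of three; "rotation": the turn, a rotation vector about the tool's x, y, z in rad, a list of three. A call has 1 to 5 rows; each row is the pose to reach, as a shift and turn from the pose commanded when the call began, along the tool's axes at that moment; what a row does not reach only later rows make up. A row lasts 1/12 s, in which the tool goes at most 41.7 mm and 7.16 degrees, less where a joint would pass 70% of its speed; a pose out of reach is approached as far as the arm can. A call with a gripper value outside its range is refused whole. The fingers move at their own pace and stop on an object; FORCE is the grip in N (left out, the last holds). Time passes only in rows, so rows that repeat a pose let the fingers close. It gives the time, the measured TCP pose, the force and the opening at its end, in the units of the state.
- bot.read_state(): the state, without advancing time (a new reading comes with each control period).
- bot.read_camera(name): name is "side" or "top" or "wrist"; returns (picture, depth): 420x560x3 uint8, red, green, blue; 420x560 float32, m along the optical axis (not along the pixel's ray), 0 where there is no reading.
- bot.get_calibration(name): a dict with "fx", "fy", "cx", "cy" (pixels), "dist" ([k1, k2, p1, p2, k3] as OpenCV has them; the pictures are not rectified), "rvec" (rotation vector, rad) and "tvec" (3), from world to camera coordinates, as OpenCV has them. Camera axes: x right, y down, z forward; pixel columns grow to the right and rows downward; lengths in m; the calibration is good to about 2 mm. A picture is of the moment at which its call begins: read the wrist's pose just before it. get_calibration takes no time and is no camera call; for the wrist camera it gives the pose at the moment of the call.
- bot.finish_job(): hands the job in, once; it reports no verdict.
The state is a dict: "time": time; "q": joint angles; "joint_vel": joint speeds; "joint_torque": joint torques, N m; "tool_pos": TCP position; "tcp_rot": TCP orientation; "wrist_force": force on the tool from outside, world axes, zero at the start; "torque": the same for the moment, N m; "width": opening from 0.0 (shut) to 1.0 (fully open).
Only numpy, scipy, OpenCV 4.12 (cv2) and the standard library are available. Lean on these libraries where they do the work, as an engineer would, in place of code of your own. Each camera call takes 0.05 s, during which the arm holds its last target.

## Working session

There is one attempt and no reset: what is moved stays moved. The work goes in short steps, Python scripts to look and compute and a shell command to move; the robot and the scene stay as the last step left them, time stands still between calls to the robot, and variables do not carry over. Pictures are saved under pics/ and viewed, and the job is handed in when it is done.

```bash
ls; mkdir -p pics; python3 - <<'E'
from workcell import bot
import cv2
for n in ("top","side","wrist"):
    p,d=bot.read_camera(n); cv2.imwrite(f"pics/{n}0.png",p[:,:,::-1])
    import numpy as np; np.save(f"pics/{n}0.npy",d)
    print(n,bot.get_calibration(n))
print(bot.read_state())
E
```

```text
pics
top {'fx': 454.7730360632897, 'fy': 454.7730360632897, 'cx': 286.48790313069924, 'cy': 206.8654213847833, 'dist': array([-0.00769559,  0.        ,  0.        ,  0.        ,  0.        ]), 'rvec': array([ 2.11702319, -2.09906241,  0.22189257]), 'tvec': array([-0.09808759,  0.55033045,  1.06412089])}
side {'fx': 397.4002550643988, 'fy': 397.4002550643988, 'cx': 272.2668434206852, 'cy': 207.07871145296795, 'dist': array([-0.01828265,  0.        ,  0.        ,  0.        ,  0.        ]), 'rvec': array([ 0.55832672, -2.33344154,  1.56729763]), 'tvec': array([0.45101701, 0.18885532, 0.76509613])}
wrist {'fx': 332.5740026139262, 'fy': 332.5740026139262, 'cx': 282.42703145727234, 'cy': 210.99857873927994, 'dist': array([-0.03928508,  0.        ,  0.        ,  0.        ,  0.        ]), 'rvec': array([-2.38163543,  1.59938535,  0.25838138]), 'tvec': array([-0.67343339, -0.0423922 ,  0.38023599])}
{'time': 0.15, 'q': array([-1.22088423e+00,  2.64593567e-01,  1.60507645e+00, -1.32929441e-05,
        1.27371630e+00, -3.69006330e-02]), 'joint_vel': array([-0.00067555, -0.00157078, -0.0035153 ,  0.00102534, -0.00124207,
       -0.00039831]), 'joint_torque': array([ 3.01754299e-04, -5.15905201e+01, -3.67959988e+01, -5.55247709e-05,
        8.09951511e-03, -1.12591306e-05]), 'tool_pos': array([ 0.25443966, -0.62460932,  0.24423022]), 'tcp_rot': array([ 2.00987191,  0.39551773, -2.01047029]), 'wrist_force': array([ 0.10400877, -0.28948097, -0.45375757]), 'torque': array([ 0.03531435, -0.01318777,  0.00519124]), 'width': 0.9960471843618164}
```

View pics/top0.png

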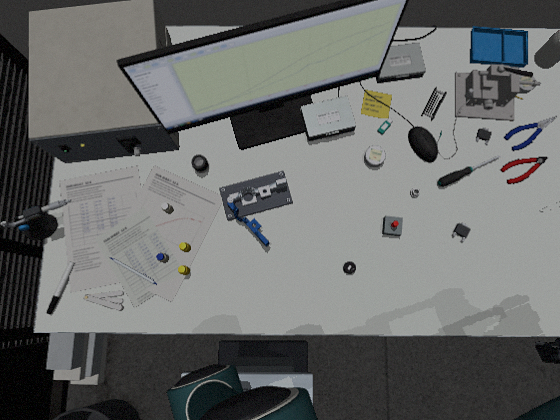

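View pics/side0.png

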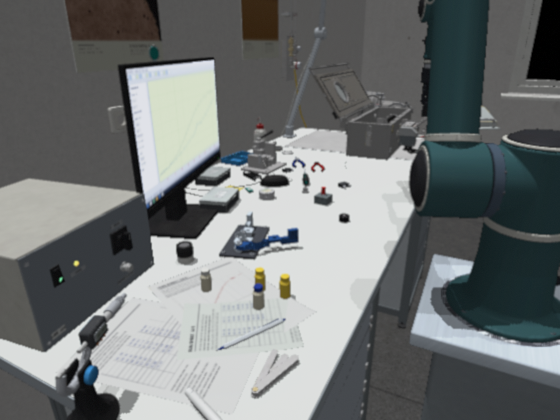

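View pics/wrist0.png

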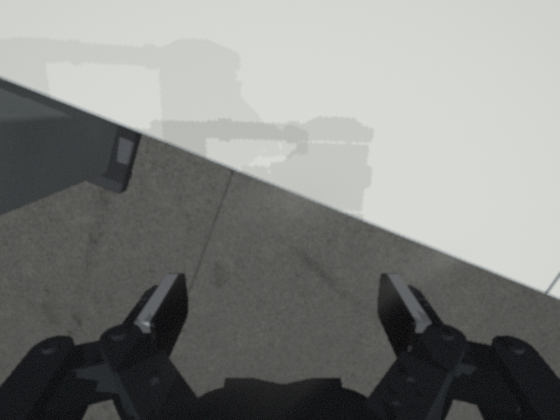

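```bash
cat > h.py <<'E'
import numpy as np, cv2
from workcell import bot
from scipy.spatial.transform import Rotation as R
def cast(cal,uv,z):
    K=np.array([[cal['fx'],0,cal['cx']],[0,cal['fy'],cal['cy']],[0,0,1]])
    n=cv2.undistortPoints(np.array(uv,float).reshape(-1,1,2),K,np.array(cal['dist'])).reshape(-1,2)
    Rm=cv2.Rodrigues(cal['rvec'])[0]; C=-Rm.T@cal['tvec']
    d=np.c_[n,np.ones(len(n))]@Rm
    z=np.broadcast_to(z,len(n))
    return C+d*((z-C[2])/d[:,2])[:,None]
def proj(cal,P):
    K=np.array([[cal['fx'],0,cal['cx']],[0,cal['fy'],cal['cy']],[0,0,1]])
    return cv2.projectPoints(np.array(P,float).reshape(-1,3),cal['rvec'],cal['tvec'],K,np.array(cal['dist']))[0].reshape(-1,2)
def to_tool(P,st=None):
    st=st or bot.read_state(); return R.from_rotvec(st['tcp_rot']).inv().apply(np.array(P)-st['tool_pos'])*100
E
python3 - <<'E'
from h import *
im=cv2.imread('pics/top0.png'); 
a=cv2.resize(im[150:290,140:310],None,fx=4.6,fy=4.2,interpolation=cv2.INTER_CUBIC); cv2.imwrite('pics/c0.png',a)
c=bot.get_calibration('top')
for n,uv,z in [('blue',(162,257),.048),('pin',(394,225),.05),('jigc',(257,195),.008)]: print(n,cast(c,uv,z).round(4))
print(R.from_rotvec(bot.read_state()['tcp_rot']).as_matrix().round(3))
w=bot.get_calibration('wrist');Rm=cv2.Rodrigues(w['rvec'])[0];print(Rm.round(2), -Rm.T@w['tvec'])
E
```

```text
blue [[0.4259 0.209  0.048 ]]
pin [[ 0.5094 -0.359   0.05  ]]
jigc [[ 0.593  -0.0163  0.008 ]]
[[-0.001  0.377 -0.926]
 [ 0.002 -0.926 -0.377]
 [-1.    -0.002 -0.   ]]
[[ 0.38 -0.93 -0.  ]
 [-0.88 -0.36  0.31]
 [-0.29 -0.12 -0.95]] [ 0.32724212 -0.59478412  0.37287195]
```

View pics/c0.png

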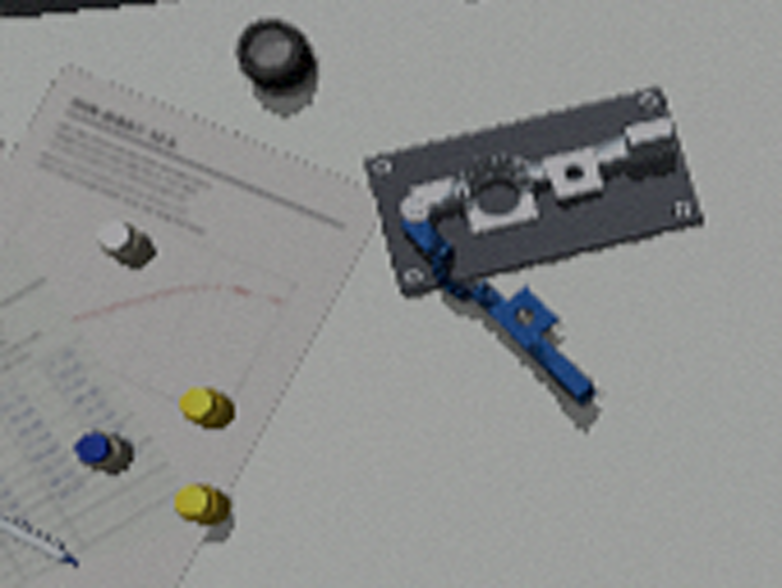

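```bash
cat >> h.py <<'E'
def go(x,y,z,yaw=None):
    """yaw: world angle (deg) of tool y axis; prints dp (cm), rot"""
    st=bot.read_state(); Rm=R.from_rotvec(st['tcp_rot']); M=Rm.as_matrix()
    y0=np.degrees(np.arctan2(M[1,1],M[0,1])); 
    rot=[0,0,0]
    if yaw is not None:
        c,s=np.cos(np.radians(yaw)),np.sin(np.radians(yaw))
        T=np.array([[0,c,s],[0,s,-c],[-1,0,0]]); rot=R.from_matrix(M.T@T).as_rotvec()
    print('t %.2f'%st['time'],'pos',st['tool_pos'].round(4),'yaw %.2f tilt %.3f'%(y0,np.degrees(np.arccos(-M[2,0]))),'w %.3f'%st['width'],'F',st['wrist_force'].round(1))
    print('dp',to_tool([x,y,z],st).round(2),'rot',np.array(rot).round(3))
E
python3 -c "
from h import *
go(.45,-.3,.3,-20);go(.5,0,.33,0)"
```

```text
t 0.15 pos [ 0.2544 -0.6246  0.2442] yaw -67.84 tilt 0.103 w 0.996 F [ 0.1 -0.3 -0.5]
dp [ -5.53 -22.7  -30.36] rot [-0.835 -0.001  0.002]
t 0.15 pos [ 0.2544 -0.6246  0.2442] yaw -67.84 tilt 0.103 w 0.996 F [ 0.1 -0.3 -0.5]
dp [ -8.49 -48.6  -46.31] rot [-1.184e+00 -1.000e-03  2.000e-03]
```

```bash
python3 -m creep '[{"grip":8.5,"dp":[-1,-4,-4],"rotation":[-0.12,0,0]},{"grip":8.5,"dp":[-2,-7,-7],"rotation":[-0.24,0,0]},{"grip":8.5,"dp":[-3,-10,-10],"rotation":[-0.36,0,0]},{"grip":8.5,"dp":[-4,-13,-12],"rotation":[-0.48,0,0]},{"grip":8.5,"dp":[-5,-16,-14],"rotation":[-0.6,0,0]}]'; python3 -c "
from h import *
go(.5,0,.33,0)"
```

```text
time: 0.57
tool_pos: [0.3219, -0.4323, 0.292]
tcp_rot: [1.622, 0.879, -1.621]
wrist_force: [0.7, -0.2, -0.2]
width: 0.994
t 0.57 pos [ 0.3219 -0.4323  0.292 ] yaw -33.13 tilt 0.075 w 0.994 F [ 0.7 -0.2 -0.2]
dp [ -3.75  -8.72 -45.94] rot [-0.578 -0.001  0.001]
```

```bash
python3 -m creep '[{"grip":8.5,"dp":[-1,-1,-4],"rotation":[-0.12,0,0]},{"grip":8.5,"dp":[-2,-2,-8],"rotation":[-0.24,0,0]},{"grip":8.5,"dp":[-3,-4,-12],"rotation":[-0.36,0,0]},{"grip":8.5,"dp":[-3.7,-5,-16],"rotation":[-0.48,0,0]},{"grip":8.5,"dp":[-3.7,-6,-20],"rotation":[-0.578,0,0]}]';python3 -c "
from h import *
go(.5,0,.33,0)"
```

```text
time: 0.98
tool_pos: [0.3804, -0.2378, 0.331]
tcp_rot: [1.21, 1.206, -1.209]
wrist_force: [1.0, -0.3, 0.0]
width: 0.997
t 0.98 pos [ 0.3804 -0.2378  0.331 ] yaw -0.07 tilt 0.170 w 0.997 F [ 1.  -0.3  0. ]
dp [  0.09  11.93 -23.8 ] rot [-0.001  0.002 -0.002]
```

```bash
python3 -m creep '[{"grip":8.5,"dp":[0,3,-3.5]},{"grip":8.5,"dp":[0,6,-7]},{"grip":8.5,"dp":[1,9,-10.5]},{"grip":8.5,"dp":[1,12,-14]},{"grip":8.5,"dp":[2,14.5,-17.5]}]';python3 -m creep '[{"grip":8.5,"dp":[0,1.5,-3.7]},{"grip":8.5,"dp":[0,2.5,-7.5]},{"grip":8.5,"dp":[0,2.5,-10]},{"grip":8.5,"dp":[0,2.5,-10]},{"grip":8.5,"dp":[0,2.5,-10]}]';python3 - <<'E'
from h import *
go(.5,0,.33,0)
c=bot.get_calibration('wrist'); p,d=bot.read_camera('wrist'); cv2.imwrite('pics/w1.png',p[:,:,::-1])
import pickle; pickle.dump((c,d),open('pics/w1.pkl','wb'))
E
```

```text
t 0.98 pos [ 0.3804 -0.2378  0.331 ] yaw -0.07 tilt 0.170 w 0.997 F [ 1.  -0.3  0. ]
dp [  0.09  11.93 -23.8 ] rot [-0.001  0.002 -0.002]validation failed for argument at $[0]...
validation failed for argument at $[0]...
```

View pics/w1.png

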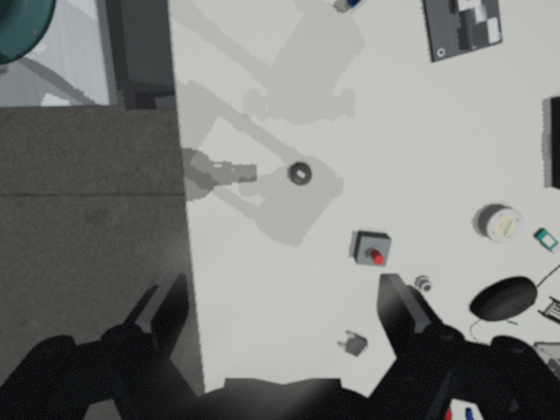

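The wrist view shows the pin's red head at (376,256) with its rest block below it, the black mount at (300,173), and the jig at top right. That move was refused because every row needs "rotation".

```bash
python3 -m creep '[{"grip":8.5,"dp":[0,3,-3.5],"rotation":[0,0,0]},{"grip":8.5,"dp":[0,5,-7],"rotation":[0,0,0]},{"grip":8.5,"dp":[1,8,-10],"rotation":[0,0,0]},{"grip":8.5,"dp":[1,11,-13],"rotation":[0,0,0]},{"grip":8.5,"dp":[2,14,-16],"rotation":[0,0,0]}]';python3 -m creep '[{"grip":8.5,"dp":[0,1.5,-3.7],"rotation":[0,0,0]},{"grip":8.5,"dp":[0,2.5,-7.5],"rotation":[0,0,0]},{"grip":8.5,"dp":[0,2.5,-10],"rotation":[0,0,0]},{"grip":8.5,"dp":[0,2.5,-11],"rotation":[0,0,0]},{"grip":8.5,"dp":[0,2.5,-11],"rotation":[0,0,0]}]';python3 - <<'E'
from h import *
go(.5,0,.33,0)
c=bot.get_calibration('wrist'); p,d=bot.read_camera('wrist'); cv2.imwrite('pics/w2.png',p[:,:,::-1])
import pickle; pickle.dump((c,d),open('pics/w2.pkl','wb'))
E
```

```text
time: 1.45
tool_pos: [0.5175, -0.0836, 0.3117]
tcp_rot: [1.214, 1.204, -1.212]
wrist_force: [0.0, -1.1, -0.0]
width: 0.993
time: 1.87
tool_pos: [0.5415, 0.0266, 0.3102]
tcp_rot: [1.211, 1.209, -1.212]
wrist_force: [-0.2, -0.7, 0.6]
width: 0.99
t 1.87 pos [0.5415 0.0266 0.3102] yaw -0.17 tilt 0.071 w 0.990 F [-0.2 -0.7  0.6]
dp [-1.98 -4.14  2.67] rot [-0.003 -0.     0.001]
```

View pics/w2.png

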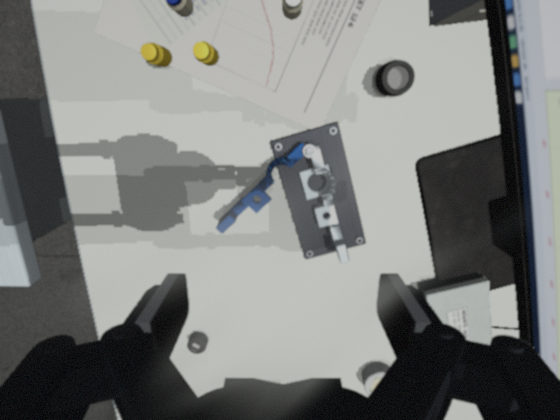

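```bash
python3 -m creep '[{"grip":8.5,"dp":[4,1,0],"rotation":[0,0,0]},{"grip":8.5,"dp":[8,2,0.5],"rotation":[0,0,0]},{"grip":8.5,"dp":[12,3,1],"rotation":[0,0,0]},{"grip":8.5,"dp":[13,3.3,1.5],"rotation":[0,0,0]},{"grip":8.5,"dp":[13,3.3,1.5],"rotation":[0,0,0]}]';python3 - <<'E'
from h import *
go(.5,0,.33,0)
c=bot.get_calibration('wrist'); p,d=bot.read_camera('wrist'); cv2.imwrite('pics/w3.png',p[:,:,::-1])
import pickle; pickle.dump((c,d),open('pics/w3.pkl','wb'))
E
```

```text
time: 2.33
tool_pos: [0.5717, 0.007, 0.1764]
tcp_rot: [1.211, 1.211, -1.222]
wrist_force: [-0.4, 0.1, 0.1]
width: 0.999
t 2.33 pos [0.5717 0.007  0.1764] yaw -0.49 tilt 0.509 w 0.999 F [-0.4  0.1  0.1]
dp [-15.29  -7.29   0.78] rot [-0.009  0.001  0.009]
```

View pics/w3.png

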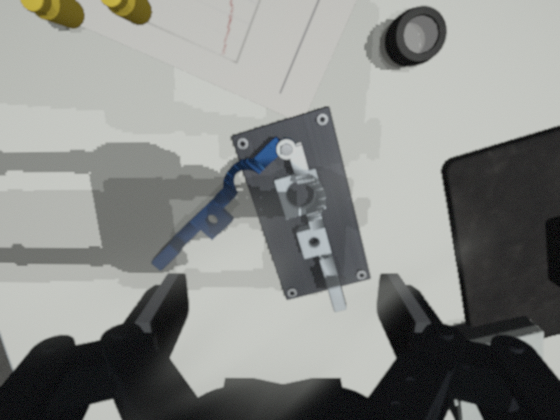

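```bash
python3 - <<'E'
import cv2
im=cv2.imread('pics/w3.png')
cv2.imwrite('pics/c3.png',cv2.resize(im[95:315,140:385],None,fx=2.7*1.2,fy=2.7,interpolation=cv2.INTER_CUBIC))
E
```

```text
(no output)
```

View pics/c3.png

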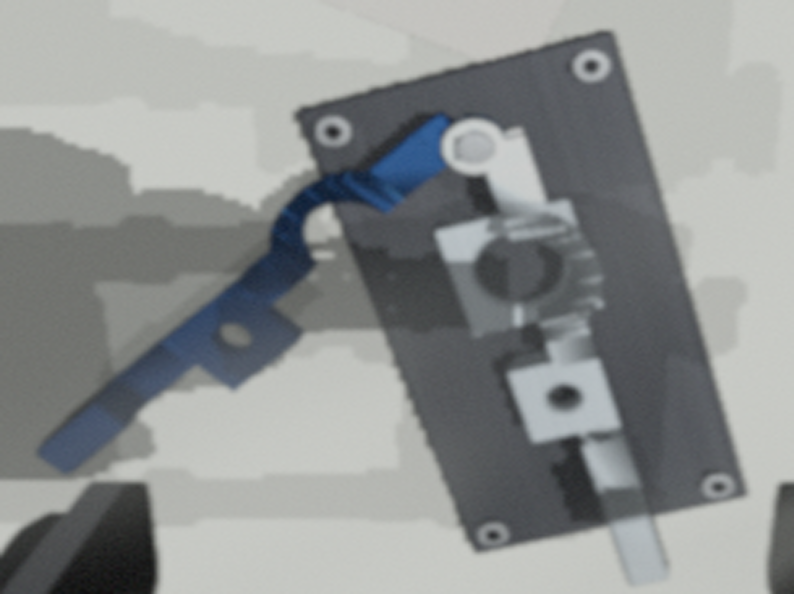

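```bash
cat >> h.py <<'E'
def fit2(L,W):
    L=np.array(L)[:,:2];W=np.array(W)[:,:2]
    lc,wc=L.mean(0),W.mean(0);l=L-lc;w=W-wc
    th=np.arctan2((l[:,0]*w[:,1]-l[:,1]*w[:,0]).sum(),(l*w).sum())
    c,s=np.cos(th),np.sin(th);Rm=np.array([[c,-s],[s,c]])
    t=wc-Rm@lc
    return th,t,((Rm@L.T).T+t-W)
E
python3 - <<'E'
from h import *
import pickle
c,d=pickle.load(open('pics/w3.pkl','rb'))
f=lambda u,v:(140+(u+.5)/3.24-.5,95+(v+.5)/2.7-.5)
pts=[((296,113),.008,(-45,67)),((611,32),.008,(45,67)),((746,493),.008,(45,-107)),((476,551),.008,(-45,-107)),((474,147),.035,(0,45)),((565,397),.023,(0,-45)),((520,268),.014,(0,0))]
W=np.array([cast(c,[f(*a)],z)[0] for a,z,_ in pts]);L=np.array([b for *_,b in pts])/1000
print(W.round(4))
for s in (slice(0,4),slice(0,7)):
    th,t,r=fit2(L[s],W[s]); print(np.degrees(th),t.round(4),(r*1000).round(1).tolist())
# jaw angle: jaw hole at z=.032, tab centre z .052
jh=cast(c,[f(236,335)],.032)[0]; h=t+np.array([[np.cos(th),-np.sin(th)],[np.sin(th),np.cos(th)]])@[0,.045]
v=jh[:2]-h; print('jawhole',jh,np.linalg.norm(v), 'angle', np.arctan2(v[1],v[0])-(th-np.pi/2))
te=cast(c,[f(55,463)],.052)[0]; v=te[:2]-h; print('tabend',te,np.linalg.norm(v),np.arctan2(v[1],v[0])-(th-np.pi/2))
E
```

```text
[[ 0.524   0.0587  0.008 ]
 [ 0.6086  0.0833  0.008 ]
 [ 0.6563 -0.0811  0.008 ]
 [ 0.5723 -0.1057  0.008 ]
 [ 0.5723  0.0509  0.035 ]
 [ 0.5978 -0.0354  0.023 ]
 [ 0.585   0.0077  0.014 ]]
16.266125907512702 [0.5847 0.008 ] [[-1.3, 1.0], [0.5, 1.6], [1.6, -1.0], [-0.8, -1.6]]
16.272418173274467 [0.5848 0.0079] [[-1.2, 0.9], [0.6, 1.5], [1.7, -1.1], [-0.6, -1.7], [-0.1, 0.2], [-0.3, 0.1], [-0.1, 0.2]]
jawhole [ 0.50783162 -0.00942302  0.032     ] 0.08835243388963401 angle -1.1005661184353304
tabend [ 0.4611482  -0.04522071  0.052     ] 0.14700439057903986 -1.140552064179665
```

```bash
python3 -c "
from h import *
go(.43,.22,.17,0)"; python3 -m creep '[{"grip":8.5,"dp":[0,-2.5,-3.3],"rotation":[-0.009,0,0]},{"grip":8.5,"dp":[0,-5,-7],"rotation":[-0.009,0,0]},{"grip":8.5,"dp":[0,-7.5,-10.5],"rotation":[-0.009,0,0]},{"grip":8.5,"dp":[0,-10,-14],"rotation":[-0.009,0,0]},{"grip":8.5,"dp":[0,-12.5,-17.5],"rotation":[-0.009,0,0]}]';python3 -m creep '[{"grip":8.5,"dp":[0,-1.5,-3],"rotation":[0,0,0]},{"grip":8.5,"dp":[0,-1.5,-3.5],"rotation":[0,0,0]},{"grip":8.5,"dp":[0,-1.5,-3.5],"rotation":[0,0,0]}]';python3 - <<'E'
from h import *
go(.43,.21,.17,0)
c=bot.get_calibration('wrist'); p,d=bot.read_camera('wrist'); cv2.imwrite('pics/w4.png',p[:,:,::-1])
import pickle; pickle.dump((c,d),open('pics/w4.pkl','wb'))
E
```

```text
t 2.38 pos [0.5734 0.0076 0.1796] yaw -0.49 tilt 0.225 w 0.994 F [ 0.2 -0.4  0.4]
dp [  1.01 -14.52 -21.11] rot [-0.009  0.     0.004]
time: 2.8
tool_pos: [0.4556, 0.1808, 0.185]
tcp_rot: [1.213, 1.207, -1.203]
wrist_force: [1.2, 0.5, 0.3]
width: 0.995
time: 3.05
tool_pos: [0.4408, 0.2166, 0.1846]
tcp_rot: [1.209, 1.21, -1.199]
wrist_force: [-0.1, -0.3, 0.2]
width: 0.992
t 3.05 pos [0.4408 0.2166 0.1846] yaw 0.36 tilt 0.377 w 0.992 F [-0.1 -0.3  0.2]
dp [ 1.46 -1.09  0.65] rot [ 0.006 -0.003 -0.006]
```

View pics/w4.png

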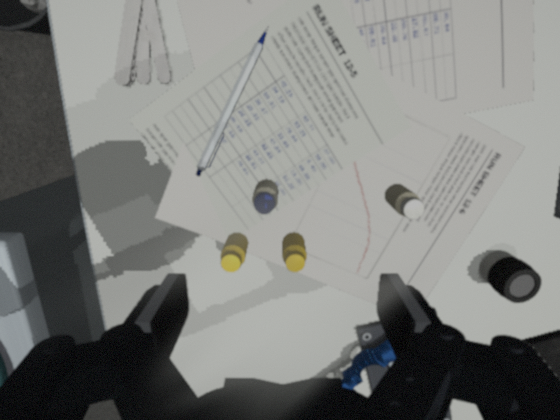

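Candidates for the wanted vial are the blue cap (265,202), the white cap (412,208) and two yellow look-alikes (232,262) and (294,262). The blue one matches the description, so I'll check it in a close crop.

```bash
python3 - <<'E'
from h import *
import pickle
c,d=pickle.load(open('pics/w4.pkl','rb'))
im=cv2.imread('pics/w4.png')
cv2.imwrite('pics/c4.png',cv2.resize(im[160:290,200:330],None,fx=4.5,fy=4.5,interpolation=cv2.INTER_CUBIC))
hsv=cv2.cvtColor(im,cv2.COLOR_BGR2HSV)
m=cv2.inRange(hsv,(105,90,30),(130,255,255)); m[:160]=0;m[290:]=0;m[:,:200]=0;m[:,330:]=0
ys,xs=np.nonzero(m);print(xs.min(),xs.max(),ys.min(),ys.max(),xs.mean(),ys.mean(),len(xs), d[int(ys.mean()),int(xs.mean())])
E
```

```text
265 270 195 198 267.375 196.75 16 0.2754829
```

View pics/c4.png

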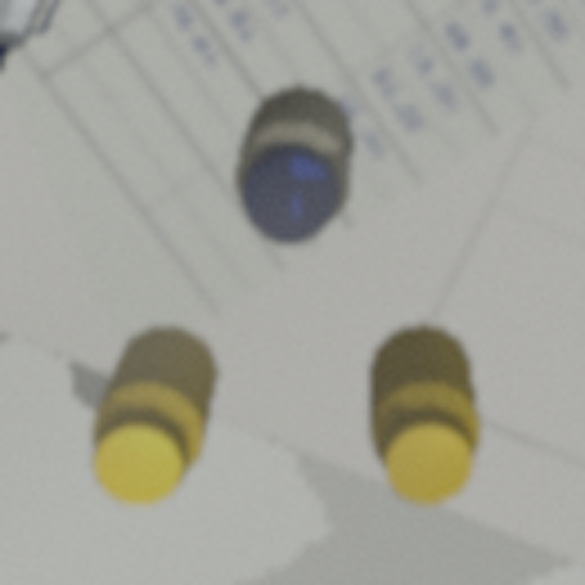

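The crop confirms it: blue cap centre at crop (290,195), which is image (264.4,203.3). The cream body lies behind it, and the yellows are about 50 mm away.

```bash
python3 - <<'E'
from h import *
import pickle
c,d=pickle.load(open('pics/w4.pkl','rb'))
print(cast(c,[(264.4,203.3)],.048), cast(c,[(266.4,179.6)],0)-[0,.0115,0])
print(cast(c,[(231,263),(294.5,263)],.048))
go(.427,.210,.06,0)
E
```

```text
[[0.42525038 0.21667508 0.048     ]] [[0.42504492 0.21462124 0.        ]]
[[0.39515302 0.16140222 0.048     ]
 [0.45134475 0.16169714 0.048     ]]
t 3.10 pos [0.4412 0.2154 0.1841] yaw 0.29 tilt 0.324 w 0.997 F [ 0.6 -0.3 -0.9]
dp [12.4  -1.49  0.55] rot [ 0.005 -0.002 -0.005]
```

```bash
python3 -m creep '[{"grip":6.5,"dp":[3,-1.6,0],"rotation":[0.005,-0.002,-0.005]},{"grip":6.5,"dp":[6,-1.6,0],"rotation":[0.005,-0.002,-0.005]},{"grip":6.5,"dp":[8.4,-1.6,0],"rotation":[0.005,-0.002,-0.005]},{"grip":6.5,"dp":[8.4,-1.6,0],"rotation":[0.005,-0.002,-0.005]}]';python3 - <<'E'
from h import *
go(.4252,.2155,.042,0)
c=bot.get_calibration('wrist'); p,d=bot.read_camera('wrist'); cv2.imwrite('pics/w5.png',p[:,:,::-1])
import pickle; pickle.dump((c,d),open('pics/w5.pkl','wb'))
E
```

```text
time: 3.43
tool_pos: [0.4213, 0.2116, 0.0934]
tcp_rot: [1.203, 1.212, -1.223]
wrist_force: [-0.5, -0.7, -0.2]
width: 0.763
t 3.43 pos [0.4213 0.2116 0.0934] yaw -0.23 tilt 0.727 w 0.763 F [-0.5 -0.7 -0.2]
dp [ 5.13  0.44 -0.42] rot [-0.004  0.005  0.011]
```

View pics/w5.png

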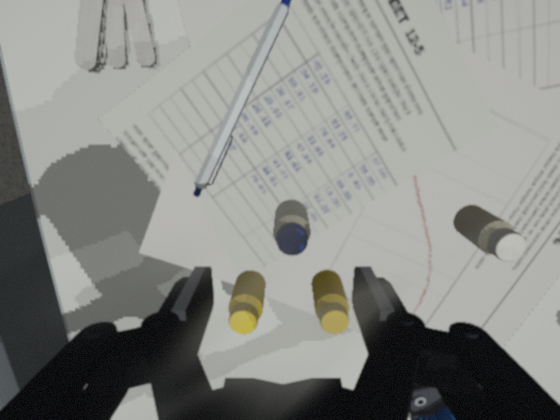

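```bash
python3 - <<'E'
from h import *
import pickle
c,d=pickle.load(open('pics/w5.pkl','rb'))
im=cv2.imread('pics/w5.png')
cv2.imwrite('pics/c5.png',cv2.resize(im[190:270,250:330],None,fx=7,fy=7,interpolation=cv2.INTER_CUBIC))
print(cast(c,[(291.5,238.5)],.048),cast(c,[(292,198)],0)); go(.4252,.2155,.042,0)
E
```

```text
[[0.42469503 0.21791664 0.048     ]] [[0.4256501  0.22782435 0.        ]]
t 3.48 pos [0.4228 0.2124 0.0955] yaw -0.23 tilt 0.564 w 0.758 F [-0.2  0.2  0.7]
dp [ 5.35  0.29 -0.34] rot [-0.004  0.004  0.009]
```

View pics/c5.png

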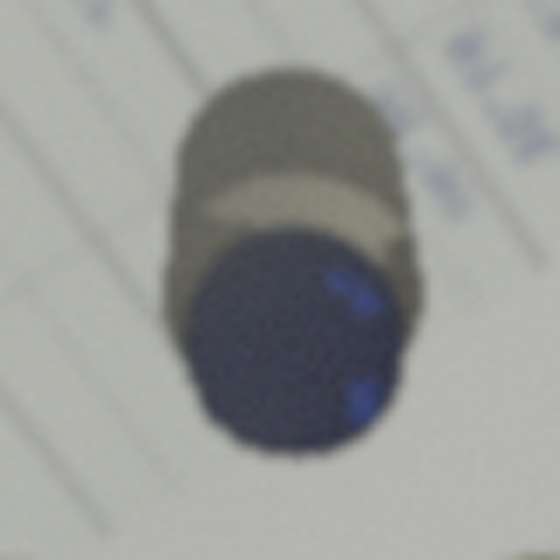

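```bash
python3 -m creep '[{"grip":6.5,"dp":[3,0.25,-0.35],"rotation":[-0.004,0,0]},{"grip":6.5,"dp":[5,0.25,-0.35],"rotation":[-0.004,0,0]},{"grip":6.5,"dp":[5,0.25,-0.35],"rotation":[-0.004,0,0]},{"grip":6.5,"dp":[5,0.25,-0.35],"rotation":[-0.004,0,0]}]';python3 - <<'E'
from h import *
go(.4252,.216,.043,0)
E
```

```text
time: 3.82
tool_pos: [0.427, 0.2174, 0.048]
tcp_rot: [1.205, 1.212, -1.213]
wrist_force: [-0.2, 0.5, 0.4]
width: 0.758
t 3.82 pos [0.427  0.2174 0.048 ] yaw 0.04 tilt 0.297 w 0.758 F [-0.2  0.5  0.4]
dp [ 0.5  -0.18  0.14] rot [0.001 0.002 0.005]
```

```bash
python3 -m creep '[{"grip":6.5,"dp":[0.4,-0.15,0.15],"rotation":[0,0,0]},{"grip":1.8,"dp":[0.45,-0.15,0.15],"rotation":[0,0,0]},{"grip":1.8,"dp":[0.45,-0.15,0.15],"rotation":[0,0,0]},{"grip":1.8,"dp":[0.45,-0.15,0.15],"rotation":[0,0,0]},{"grip":1.8,"dp":[0.45,-0.15,0.15],"rotation":[0,0,0]}]' 40;python3 -m creep '[{"grip":1.8,"dp":[0,0,0],"rotation":[0,0,0]},{"grip":1.8,"dp":[0,0,0],"rotation":[0,0,0]},{"grip":1.8,"dp":[0,0,0],"rotation":[0,0,0]}]' 40;python3 - <<'E'
from h import *
go(.4252,.216,.043,0)
c=bot.get_calibration('wrist'); p,d=bot.read_camera('wrist'); cv2.imwrite('pics/w6.png',p[:,:,::-1])
E
```

```text
time: 4.23
tool_pos: [0.4252, 0.2167, 0.0434]
tcp_rot: [1.205, 1.212, -1.211]
wrist_force: [-0.4, -1.1, 3.9]
width: 0.242
time: 4.48
tool_pos: [0.4252, 0.2168, 0.0434]
tcp_rot: [1.205, 1.212, -1.211]
wrist_force: [-0.3, -0.3, 7.0]
width: 0.246
t 4.48 pos [0.4252 0.2168 0.0434] yaw 0.13 tilt 0.211 w 0.246 F [-0.3 -0.3  7. ]
dp [0.04 0.   0.08] rot [0.002 0.001 0.003]
```

View pics/w6.png

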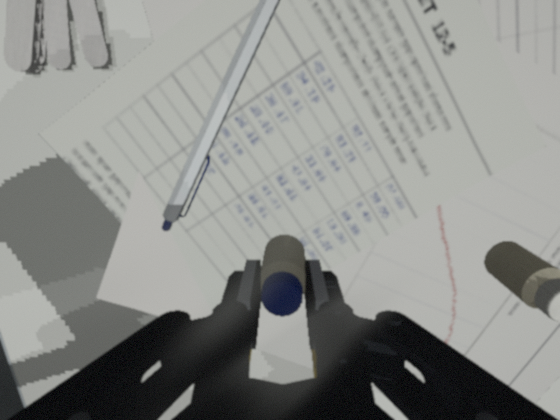

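```bash
python3 - <<'E'
from h import *
c=bot.get_calibration('wrist')
im=cv2.imread('pics/w6.png')
cv2.imwrite('pics/c6.png',cv2.resize(im[225:325,232:332],None,fx=6,fy=6,interpolation=cv2.INTER_CUBIC))
print(cast(c,[(282,294)],.048),cast(c,[(282,235)],0))
print(proj(c,[bot.read_state()['tool_pos']]))
E
```

```text
[[0.42379413 0.21864283 0.048     ]] [[0.42352116 0.22621081 0.        ]]
[[285.15618651 291.92746632]]
```

View pics/c6.png

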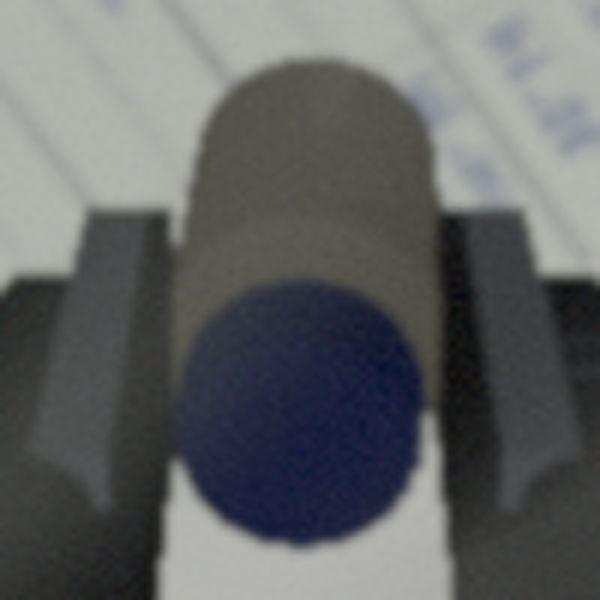

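```bash
python3 -m creep '[{"grip":1.8,"dp":[-4,0,0],"rotation":[0,0,0]},{"grip":1.8,"dp":[-8,0,0],"rotation":[0,0,0]},{"grip":1.8,"dp":[-9,0,0],"rotation":[0,0,0]}]' 40; python3 -c "
from h import *
go(.5848,.0079,.13,16.3)"
```

```text
time: 4.78
tool_pos: [0.4281, 0.2181, 0.1379]
tcp_rot: [1.21, 1.209, -1.205]
wrist_force: [1.4, -0.3, 0.2]
width: 0.244
t 4.78 pos [0.4281 0.2181 0.1379] yaw 0.12 tilt 0.185 w 0.244 F [ 1.4 -0.3  0.2]
dp [ 0.8  15.62 21.06] rot [-0.282 -0.001 -0.003]
```

```bash
python3 -m creep '[{"grip":1.8,"dp":[0,2.4,3.2],"rotation":[-0.07,0,0]},{"grip":1.8,"dp":[0,4.8,6.4],"rotation":[-0.14,0,0]},{"grip":1.8,"dp":[0,7.2,9.6],"rotation":[-0.21,0,0]},{"grip":1.8,"dp":[0,9.6,12.8],"rotation":[-0.282,0,0]},{"grip":1.8,"dp":[0,12,16],"rotation":[-0.282,0,0]}]' 40;python3 -m creep '[{"grip":1.8,"dp":[1,2,4],"rotation":[0,0,0]},{"grip":1.8,"dp":[3,2.3,6],"rotation":[0,0,0]},{"grip":1.8,"dp":[3.5,2.3,6],"rotation":[0,0,0]},{"grip":1.8,"dp":[3.5,2.3,6],"rotation":[0,0,0]}]' 40; python3 -c "
from h import *
go(.586,.0084,.08,16.3)"
```

```text
time: 5.2
tool_pos: [0.5458, 0.0554, 0.1319]
tcp_rot: [0.992, 1.334, -0.999]
wrist_force: [0.7, -0.0, -0.6]
width: 0.241
time: 5.53
tool_pos: [0.5823, 0.0044, 0.0942]
tcp_rot: [0.994, 1.337, -1.007]
wrist_force: [-0.6, -0.7, -1.0]
width: 0.239
t 5.53 pos [0.5823 0.0044 0.0942] yaw 16.12 tilt 0.587 w 0.239 F [-0.6 -0.7 -1. ]
dp [ 1.41  0.48 -0.28] rot [-0.003 -0.001  0.01 ]
```

```bash
python3 -m creep '[{"grip":1.8,"dp":[1,0.45,-0.25],"rotation":[0,0,0]},{"grip":1.8,"dp":[1.6,0.45,-0.25],"rotation":[0,0,0]},{"grip":1.8,"dp":[1.6,0.45,-0.25],"rotation":[0,0,0]},{"grip":1.8,"dp":[1.6,0.45,-0.25],"rotation":[0,0,0]}]' 40; python3 - <<'E'
from h import *
go(.586,.0084,.06,16.3)
c=bot.get_calibration('wrist'); p,d=bot.read_camera('wrist'); cv2.imwrite('pics/w7.png',p[:,:,::-1])
import pickle; pickle.dump((c,d),open('pics/w7.pkl','wb'))
p,d=bot.read_camera('side'); cv2.imwrite('pics/s7.png',cv2.resize(p[190:290,190:330,::-1],None,fx=5.5,fy=5.5,interpolation=cv2.INTER_CUBIC))
E
```

```text
time: 5.87
tool_pos: [0.5866, 0.0104, 0.0806]
tcp_rot: [0.992, 1.335, -1.001]
wrist_force: [-0.9, 0.6, 0.4]
width: 0.244
t 5.87 pos [0.5866 0.0104 0.0806] yaw 16.37 tilt 0.357 w 0.244 F [-0.9  0.6  0.4]
dp [ 2.06 -0.1   0.17] rot [0.001 0.    0.006]
```

View pics/w7.png

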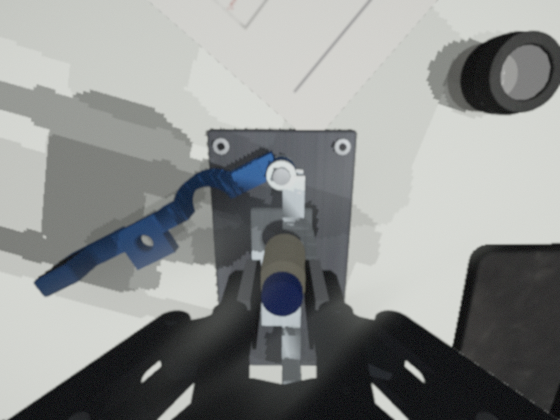

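View pics/s7.png

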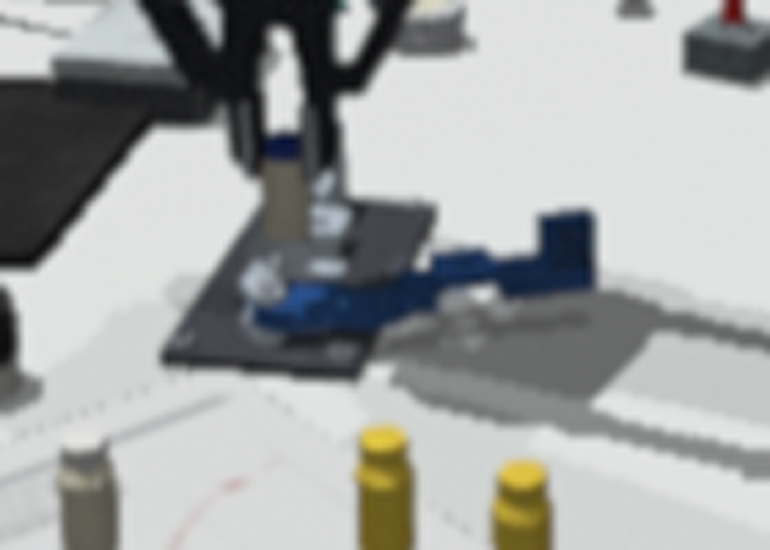

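```bash
python3 - <<'E'
from h import *
import pickle
c,d=pickle.load(open('pics/w7.pkl','rb'))
im=cv2.imread('pics/w7.png')
cv2.imwrite('pics/c7.png',cv2.resize(im[120:340,200:365],None,fx=4.5,fy=2.7,interpolation=cv2.INTER_CUBIC))
E
```

```text
(no output)
```

View pics/c7.png

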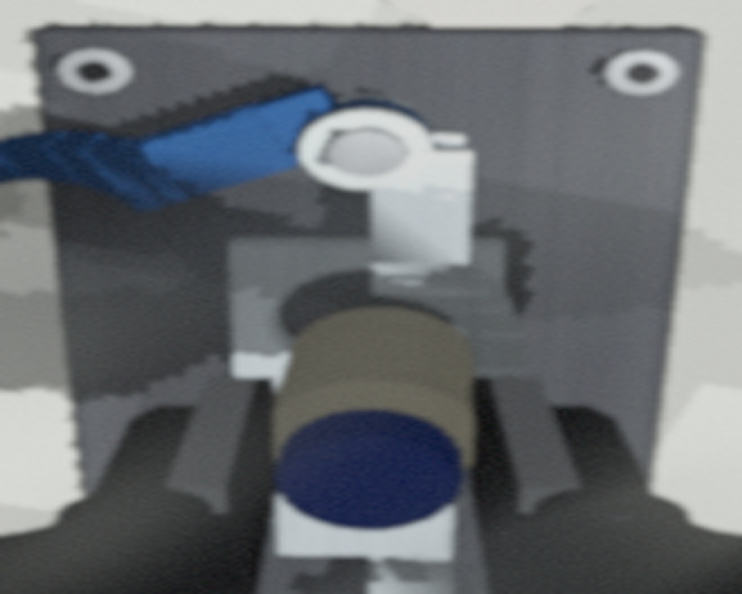

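```bash
python3 - <<'E'
from h import *
import pickle
c,d=pickle.load(open('pics/w7.pkl','rb'))
f=lambda u,v:(200+(u+.5)/4.5-.5,120+(v+.5)/2.7-.5)
th=np.radians(16.3);Rm=np.array([[np.cos(th),np.sin(th)],[-np.sin(th),np.cos(th)]])
tcp=np.array([.5866,.0104]); b=.0806-.0434
print('tcp',Rm@(tcp-[.5848,.0079])*1000)
for n,uv,z in [('cap',(370,477),b+.048),('basearc',(386,307),b),('hinge',(366,150),.035),('blockL',(230,240),.014),('blockR',(505,240),.014),('s1',(95,72),.008),('s2',(641,72),.008),('cL',(36,30),.008),('cR',(702,30),.008),('socketL',(281,310),.014)]:
    P=cast(c,[f(*uv)],z)[0]; print(n,P.round(4),(Rm@(P[:2]-[.5848,.0079])*1000).round(1))
E
```

```text
tcp [2.4293163  1.89431315]
cap [0.585  0.011  0.0852] [1.1 2.9]
basearc [0.5838 0.0208 0.0372] [ 2.6 12.7]
hinge [0.5722 0.0512 0.035 ] [ 0.1 45.1]
blockL [0.5613 0.0215 0.014 ] [-18.8  19.7]
blockR [0.5974 0.0322 0.014 ] [18.9 19.8]
s1 [0.5339 0.0523 0.008 ] [-36.4  56.9]
s2 [0.6037 0.073  0.008 ] [36.4 57.1]
cL [0.5243 0.0591 0.008 ] [-43.7  66.1]
cR [0.6084 0.0839 0.008 ] [44.  66.3]
socketL [0.5725 0.0069 0.014 ] [-12.    2.5]
```

```bash
python3 -m creep '[{"grip":1.8,"dp":[0,-0.2,0.14],"rotation":[0,0,0]},{"grip":1.8,"dp":[0.5,-0.2,0.14],"rotation":[0,0,0]},{"grip":1.8,"dp":[1.4,-0.2,0.14],"rotation":[0,0,0]},{"grip":1.8,"dp":[1.8,-0.2,0.14],"rotation":[0,0,0]},{"grip":1.8,"dp":[1.8,-0.2,0.14],"rotation":[0,0,0]}]' 40; python3 - <<'E'
from h import *
go(.5850,.0085,.0514,16.3)
E
```

```text
time: 6.38
tool_pos: [0.5843, 0.0072, 0.061]
tcp_rot: [0.993, 1.336, -1.004]
wrist_force: [-0.7, -0.2, -0.8]
width: 0.242
t 6.38 pos [0.5843 0.0072 0.061 ] yaw 16.26 tilt 0.484 w 0.242 F [-0.7 -0.2 -0.8]
dp [ 0.96  0.12 -0.1 ] rot [-0.001 -0.001  0.008]
```

```bash
python3 -m creep '[{"grip":1.8,"dp":[0,0.1,-0.07],"rotation":[0,0,0]},{"grip":1.8,"dp":[0,0.1,-0.07],"rotation":[0,0,0]},{"grip":1.8,"dp":[0,0.1,-0.07],"rotation":[0,0,0]}]' 40; python3 - <<'E'
from h import *
go(.5850,.0085,.0514,16.3)
c=bot.get_calibration('wrist'); p,d=bot.read_camera('wrist'); cv2.imwrite('pics/w8.png',p[:,:,::-1])
import pickle; pickle.dump((c,d),open('pics/w8.pkl','wb'))
cv2.imwrite('pics/c8.png',cv2.resize(p[120:340,200:365,::-1],None,fx=4.5,fy=2.7,interpolation=cv2.INTER_CUBIC))
E
```

```text
time: 6.63
tool_pos: [0.5868, 0.0082, 0.0631]
tcp_rot: [0.994, 1.333, -1.001]
wrist_force: [-0.4, 0.9, -0.2]
width: 0.24
t 6.63 pos [0.5868 0.0082 0.0631] yaw 16.27 tilt 0.288 w 0.240 F [-0.4  0.9 -0.2]
dp [ 1.17 -0.16 -0.08] rot [-0.     0.001  0.005]
```

View pics/c8.png

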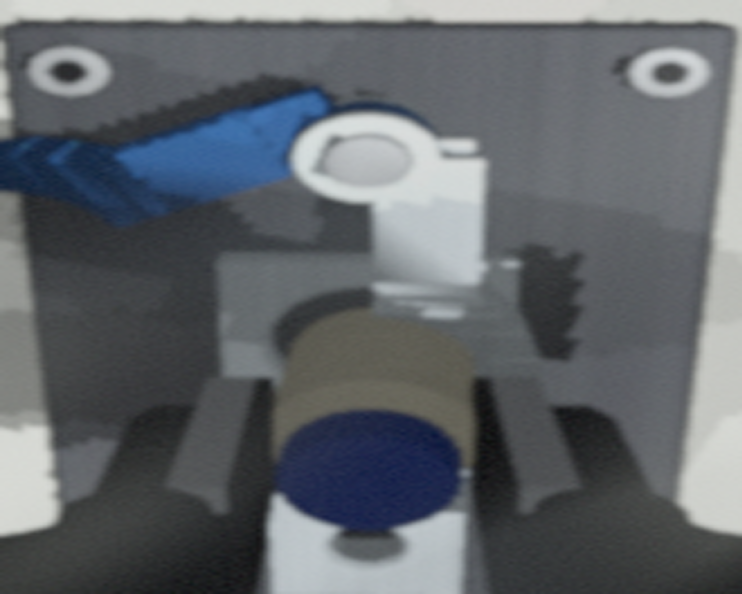

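```bash
python3 - <<'E'
from h import *
import pickle
c,d=pickle.load(open('pics/w8.pkl','rb'))
f=lambda u,v:(200+(u+.5)/4.5-.5,120+(v+.5)/2.7-.5)
th=np.radians(16.3);Rm=np.array([[np.cos(th),np.sin(th)],[-np.sin(th),np.cos(th)]])
st=bot.read_state();tcp=st['tool_pos']; b=tcp[2]-.0434
print('tcp',tcp,Rm@(tcp[:2]-[.5848,.0079])*1000)
for n,uv,z in [('cap',(370,477),b+.048),('basearc',(384,308),b),('bodyL near top',(275,425),b+.038),('bodyR',(474,425),b+.038),('hinge',(366,156),.035),('blockL',(217,255),.014),('blockR',(520,258),.014),('s1',(69,72),.008),('s2',(669,72),.008),('socketArcTop',(335,291),.014),('socketL',(274,335),.014)]:
    P=cast(c,[f(*uv)],z)[0]; print(n,P.round(4),(Rm@(P[:2]-[.5848,.0079])*1000).round(1))
E
```

```text
tcp [0.5868915  0.0081904  0.06317741] [ 2.08894075 -0.30829261]
cap [0.5852 0.0088 0.0678] [0.7 0.8]
basearc [0.5839 0.0184 0.0198] [ 2.  10.3]
bodyL near top [0.5749 0.0097 0.0578] [-9.   4.5]
bodyR [0.5942 0.0154 0.0578] [11.1  4.5]
hinge [0.572  0.0516 0.035 ] [ 0.  45.6]
blockL [0.5611 0.0216 0.014 ] [-18.9  19.8]
blockR [0.5977 0.0317 0.014 ] [19.1 19.3]
s1 [0.5338 0.0524 0.008 ] [-36.5  57. ]
s2 [0.6039 0.073  0.008 ] [36.6 57.1]
socketArcTop [0.5775 0.0181 0.014 ] [-4.2 11.8]
socketL [0.5727 0.0061 0.014 ] [-12.1   1.7]
```

```bash
python3 -m creep '[{"grip":1.8,"dp":[0,-0.18,-0.09],"rotation":[0,0,0]},{"grip":1.8,"dp":[0.3,-0.18,-0.09],"rotation":[0,0,0]},{"grip":1.8,"dp":[0.6,-0.18,-0.09],"rotation":[0,0,0]},{"grip":1.8,"dp":[0.8,-0.18,-0.09],"rotation":[0,0,0]},{"grip":1.8,"dp":[0.8,-0.18,-0.09],"rotation":[0,0,0]}]' 40; python3 - <<'E'
from h import *
go(.5850,.0085,.0514,16.3)
E
```

```text
time: 7.1
tool_pos: [0.5841, 0.0085, 0.0542]
tcp_rot: [0.994, 1.334, -1.002]
wrist_force: [-0.4, -0.4, -0.9]
width: 0.244
t 7.10 pos [0.5841 0.0085 0.0542] yaw 16.27 tilt 0.355 w 0.244 F [-0.4 -0.4 -0.9]
dp [0.28 0.09 0.03] rot [-0.     0.     0.006]
```

```bash
python3 -m creep '[{"grip":1.8,"dp":[0.2,0.05,0],"rotation":[0,0,0]},{"grip":1.8,"dp":[0.4,0.05,0],"rotation":[0,0,0]},{"grip":1.8,"dp":[0.4,0.05,0],"rotation":[0,0,0]}]' 40; python3 - <<'E'
from h import *
go(.5850,.0085,.0514,16.3)
E
```

```text
time: 7.35
tool_pos: [0.5854, 0.0086, 0.0514]
tcp_rot: [0.994, 1.333, -1.001]
wrist_force: [0.2, 0.4, 3.4]
width: 0.244
t 7.35 pos [0.5854 0.0086 0.0514] yaw 16.27 tilt 0.286 w 0.244 F [0.2 0.4 3.4]
dp [ 0.   -0.04  0.  ] rot [-0.     0.001  0.005]
```

```bash
python3 -m creep '[{"grip":3.2,"dp":[0,0,0],"rotation":[0,0,0]},{"grip":4.5,"dp":[0,0,0],"rotation":[0,0,0]},{"grip":4.5,"dp":[0,0,0],"rotation":[0,0,0]},{"grip":4.5,"dp":[-2,0,0],"rotation":[0,0,0]},{"grip":4.5,"dp":[-5,0,0],"rotation":[0,0,0]}]' 40;python3 -m creep '[{"grip":4.5,"dp":[-3,0,0],"rotation":[0,0,0]},{"grip":2,"dp":[-4,0,-1],"rotation":[0,0,0]},{"grip":0,"dp":[-4,0,-2],"rotation":[0,0,0]}]' 40; python3 - <<'E'
from h import *
go(.5850,.0085,.0514,16.3)
c=bot.get_calibration('wrist'); p,d=bot.read_camera('wrist'); cv2.imwrite('pics/w9.png',p[:,:,::-1])
import pickle; pickle.dump((c,d),open('pics/w9.pkl','wb'))
p,d=bot.read_camera('side'); cv2.imwrite('pics/s9.png',cv2.resize(p[190:290,190:330,::-1],None,fx=5.5,fy=5.5,interpolation=cv2.INTER_CUBIC))
E
```

```text
time: 7.77
tool_pos: [0.5816, 0.0089, 0.0974]
tcp_rot: [0.991, 1.34, -1.007]
wrist_force: [0.6, -0.0, 0.2]
width: 0.527
time: 8.02
tool_pos: [0.5826, 0.0283, 0.1448]
tcp_rot: [0.998, 1.327, -0.998]
wrist_force: [1.3, -0.6, 0.4]
width: 0.256
t 8.02 pos [0.5826 0.0283 0.1448] yaw 16.20 tilt 0.178 w 0.256 F [ 1.3 -0.6  0.4]
dp [ 9.34 -0.34  1.94] rot [-0.002  0.002 -0.002]
```

View pics/w9.png

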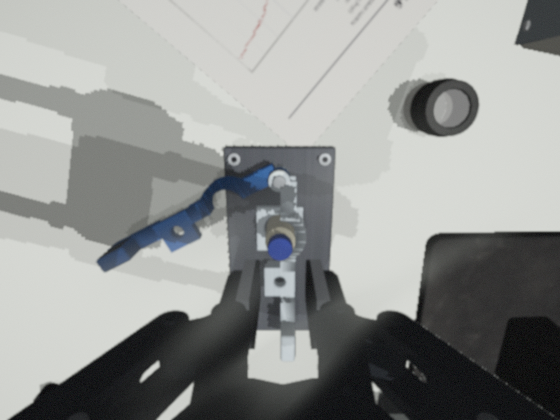

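View pics/s9.png

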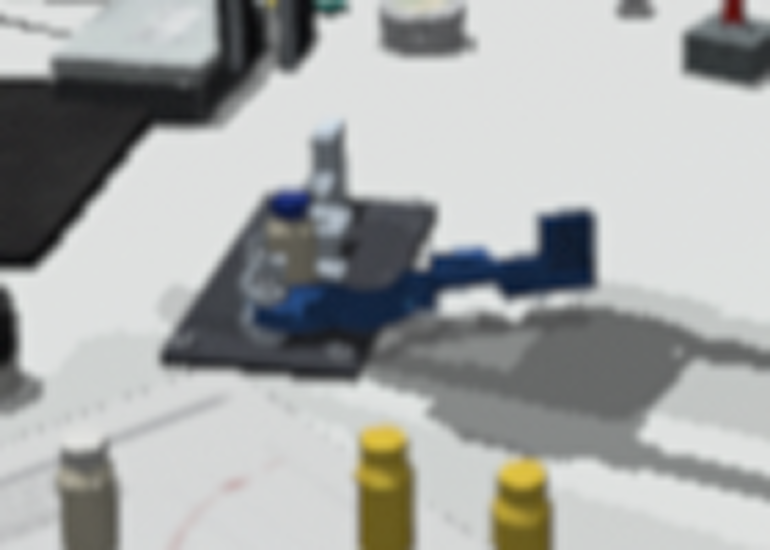

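Vial is upright in the socket at (280,245) in the wrist view, confirmed in the side view, and the jaw is still open. Next is the push on the jaw.

```bash
cat >> h.py <<'E'
TH=np.radians(16.3); JO=np.array([.5848,.0079])
def J2W(x,y): # mm jig -> world m
    return JO+np.array([np.cos(TH)*x-np.sin(TH)*y,np.sin(TH)*x+np.cos(TH)*y])/1000
def jawtcp(a,s,r=136):
    er=np.array([-np.sin(a),-np.cos(a)]);en=np.array([np.cos(a),-np.sin(a)])
    return J2W(*(np.array([0,45])+r*er-s*en)), 16.3-np.degrees(a)
E
python3 - <<'E'
from h import *
import pickle
c,d=pickle.load(open('pics/w9.pkl','rb'))
# jaw hole, tab end
for uv,z in [((180,231),.032),((104,264),.052)]:
    P=cast(c,[uv],z)[0][:2]-J2W(0,45); print(P,np.linalg.norm(P),TH-np.pi/2-np.arctan2(P[1],P[0]))
for a,s in [(1.12,50),(1.12,40)]:
    (x,y),w=jawtcp(a,s); print(x,y,w); go(x,y,.12,w)
E
```

```text
[-0.06307902 -0.06032312] 0.08728024736985998 1.0922157328067685
[-0.10920467 -0.09323824] 0.14359327407498837 1.1485927221593837
0.4377670839049516 -0.0030553836972415788 -47.87127305465221
t 8.12 pos [0.5789 0.0295 0.1403] yaw 16.35 tilt 0.334 w 0.081 F [ 0.3 -0.4 -0.2]
dp [  2.12 -14.45  -0.85] rot [1.121 0.003 0.005]
0.44447506936856074 -0.010471779791033298 -47.87127305465221
t 8.12 pos [0.5789 0.0295 0.1403] yaw 16.35 tilt 0.334 w 0.081 F [ 0.3 -0.4 -0.2]
dp [  2.12 -14.01   0.05] rot [1.121 0.003 0.005]
```

```bash
python3 -m creep '[{"grip":0,"dp":[0,-3,0],"rotation":[0.12,0,0]},{"grip":0,"dp":[0,-6,0],"rotation":[0.24,0,0]},{"grip":0,"dp":[0,-9,-0.5],"rotation":[0.36,0,0]},{"grip":0,"dp":[0,-12,-0.8],"rotation":[0.48,0,0]},{"grip":0,"dp":[0,-14.4,-0.8],"rotation":[0.6,0,0]}]' 40;python3 -m creep '[{"grip":0,"dp":[0,0,0],"rotation":[0.12,0,0]},{"grip":0,"dp":[0,0,0],"rotation":[0.24,0,0]},{"grip":0,"dp":[2,0,0],"rotation":[0.36,0,0]},{"grip":0,"dp":[3,0,0],"rotation":[0.48,0,0]},{"grip":0,"dp":[4,0,0],"rotation":[0.52,0,0]}]' 40; python3 - <<'E'
from h import *
(x,y),w=jawtcp(1.12,50); go(x,y,.045,w)
E
```

```text
time: 8.53
tool_pos: [0.4348, -0.0043, 0.1384]
tcp_rot: [1.434, 1.046, -1.452]
wrist_force: [-0.6, -0.4, 0.5]
width: -0.002
time: 8.95
tool_pos: [0.4365, -0.0044, 0.0985]
tcp_rot: [1.787, 0.688, -1.806]
wrist_force: [-0.2, 0.9, -0.7]
width: -0.003
t 8.95 pos [ 0.4365 -0.0044  0.0985] yaw -48.18 tilt 0.581 w -0.003 F [-0.2  0.9 -0.7]
dp [ 5.35  0.01 -0.23] rot [-0.005  0.009  0.005]
```

```bash
python3 -m creep '[{"grip":0,"dp":[3,0,0],"rotation":[0,0,0]},{"grip":0,"dp":[5.5,0,0],"rotation":[0,0,0]},{"grip":0,"dp":[5.5,0,0],"rotation":[0,0,0]}]' 40; python3 - <<'E'
from h import *
p,d=bot.read_camera('side'); cv2.imwrite('pics/s10.png',cv2.resize(p[170:290,190:330,::-1],None,fx=5,fy=5,interpolation=cv2.INTER_CUBIC))
for a in (1.12,.9,.7,.5,.3,.15,0): 
    (x,y),w=jawtcp(a,27); print(a);go(x,y,.044,w)
E
```

```text
time: 9.2
tool_pos: [0.432, -0.0043, 0.0402]
tcp_rot: [1.777, 0.697, -1.812]
wrist_force: [-0.9, -0.2, 1.1]
width: 0.004
1.12
t 9.25 pos [ 0.4337 -0.0044  0.0423] yaw -47.87 tilt 0.922 w 0.000 F [-0.4  0.3 -0.3]
dp [-0.19  2.48 -0.39] rot [0.    0.013 0.01 ]
0.9
t 9.25 pos [ 0.4337 -0.0044  0.0423] yaw -47.87 tilt 0.922 w 0.000 F [-0.4  0.3 -0.3]
dp [-0.22  5.51 -0.13] rot [-0.22   0.012  0.011]
0.7
t 9.25 pos [ 0.4337 -0.0044  0.0423] yaw -47.87 tilt 0.922 w 0.000 F [-0.4  0.3 -0.3]
dp [-0.25  8.26 -0.47] rot [-0.42   0.011  0.012]
0.5
t 9.25 pos [ 0.4337 -0.0044  0.0423] yaw -47.87 tilt 0.922 w 0.000 F [-0.4  0.3 -0.3]
dp [-0.29 10.88 -1.35] rot [-0.62   0.009  0.013]
0.3
t 9.25 pos [ 0.4337 -0.0044  0.0423] yaw -47.87 tilt 0.922 w 0.000 F [-0.4  0.3 -0.3]
dp [-0.33 13.28 -2.74] rot [-0.82   0.008  0.014]
0.15
t 9.25 pos [ 0.4337 -0.0044  0.0423] yaw -47.87 tilt 0.922 w 0.000 F [-0.4  0.3 -0.3]
dp [-0.36 14.87 -4.07] rot [-0.97   0.007  0.015]
0
t 9.25 pos [ 0.4337 -0.0044  0.0423] yaw -47.87 tilt 0.922 w 0.000 F [-0.4  0.3 -0.3]
dp [-0.4  16.24 -5.63] rot [-1.12   0.006  0.016]
```

View pics/s10.png

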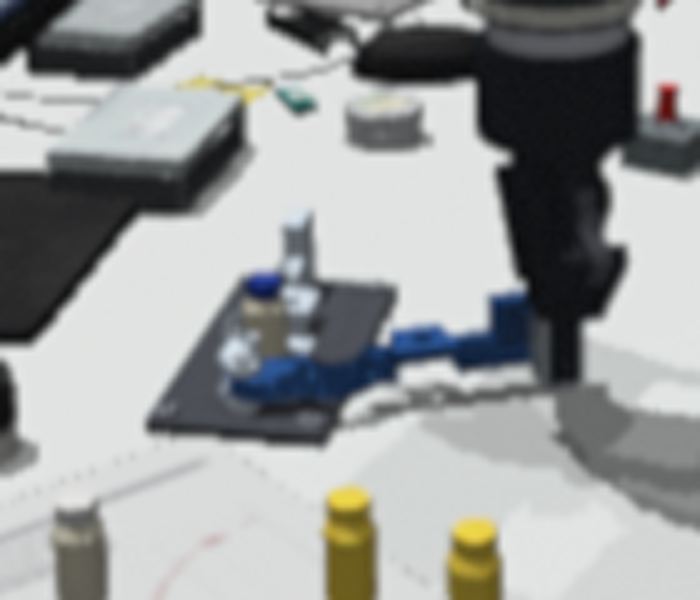

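```bash
python3 -m creep '[{"grip":0,"dp":[-0.1,3.8,-0.2],"rotation":[-0.12,0,0]},{"grip":0,"dp":[-0.1,5.8,-0.2],"rotation":[-0.24,0,0]},{"grip":0,"dp":[-0.2,7.4,-0.4],"rotation":[-0.36,0,0]},{"grip":0,"dp":[-0.2,9.0,-0.7],"rotation":[-0.48,0,0]},{"grip":0,"dp":[-0.3,10.6,-1.2],"rotation":[-0.6,0,0]}]' 40; python3 - <<'E'
from h import *
p,d=bot.read_camera('side'); cv2.imwrite('pics/s11.png',cv2.resize(p[170:290,190:330,::-1],None,fx=5,fy=5,interpolation=cv2.INTER_CUBIC))
p,d=bot.read_camera('wrist'); cv2.imwrite('pics/w11.png',p[:,:,::-1])
for a in (.5,.4,.3,.2,.1,0): 
    (x,y),w=jawtcp(a,27); print(a);go(x,y,.044,w)
E
```

```text
time: 9.67
tool_pos: [0.519, -0.0759, 0.0499]
tcp_rot: [1.372, 1.094, -1.382]
wrist_force: [-0.9, 0.5, 0.4]
width: 0.001
0.5
t 9.77 pos [ 0.5217 -0.0766  0.0509] yaw -13.55 tilt 0.184 w 0.000 F [-0.1  0.1  0.5]
dp [ 0.7  -0.5   0.05] rot [-0.021  0.003  0.001]
0.4
t 9.77 pos [ 0.5217 -0.0766  0.0509] yaw -13.55 tilt 0.184 w 0.000 F [-0.1  0.1  0.5]
dp [0.69 0.87 0.23] rot [-0.121  0.003  0.001]
0.3
t 9.77 pos [ 0.5217 -0.0766  0.0509] yaw -13.55 tilt 0.184 w 0.000 F [-0.1  0.1  0.5]
dp [0.69 2.26 0.26] rot [-0.221  0.003  0.001]
0.2
t 9.77 pos [ 0.5217 -0.0766  0.0509] yaw -13.55 tilt 0.184 w 0.000 F [-0.1  0.1  0.5]
dp [0.69 3.64 0.16] rot [-0.321  0.003  0.001]
0.1
t 9.77 pos [ 0.5217 -0.0766  0.0509] yaw -13.55 tilt 0.184 w 0.000 F [-0.1  0.1  0.5]
dp [ 0.69  5.01 -0.09] rot [-0.421  0.003  0.001]
0
t 9.77 pos [ 0.5217 -0.0766  0.0509] yaw -13.55 tilt 0.184 w 0.000 F [-0.1  0.1  0.5]
dp [ 0.69  6.34 -0.46] rot [-0.521  0.003  0.002]
```

View pics/s11.png

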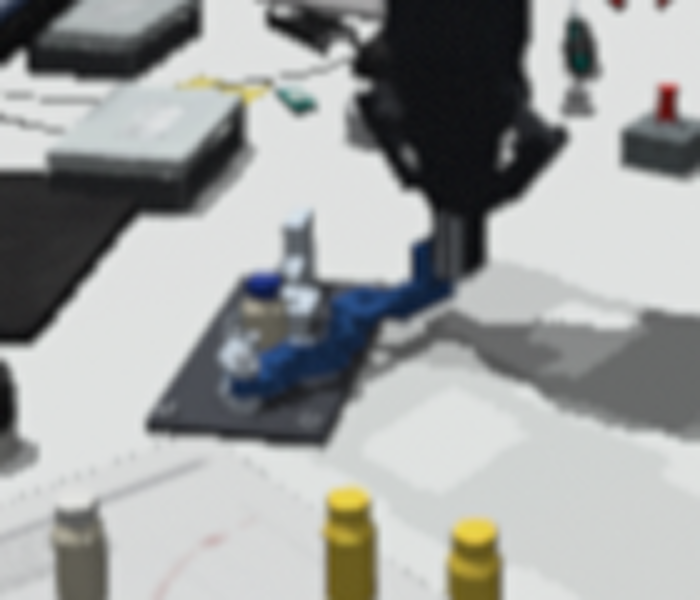

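View pics/w11.png

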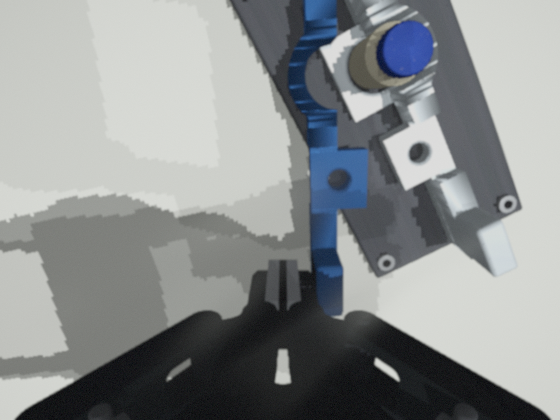

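```bash
python3 -m creep '[{"grip":0,"dp":[0.4,0.9,0.2],"rotation":[-0.12,0,0]},{"grip":0,"dp":[0.6,2.3,0.25],"rotation":[-0.22,0,0]},{"grip":0,"dp":[0.6,3.6,0.15],"rotation":[-0.32,0,0]},{"grip":0,"dp":[0.6,5,-0.1],"rotation":[-0.42,0,0]},{"grip":0,"dp":[0.6,5.4,-0.2],"rotation":[-0.46,0,0]}]' 40; python3 - <<'E'
from h import *
p,d=bot.read_camera('wrist'); cv2.imwrite('pics/w12.png',p[:,:,::-1])
for a in (.1,0): 
    (x,y),w=jawtcp(a,27); print(a);go(x,y,.044,w)
E
```

```text
time: 10.18
tool_pos: [0.5729, -0.0858, 0.0439]
tcp_rot: [1.039, 1.309, -1.046]
wrist_force: [-0.5, -0.5, 0.9]
width: 0.001
0.1
t 10.23 pos [ 0.573  -0.0857  0.0439] yaw 12.88 tilt 0.246 w 0.003 F [ 1.1 -0.5  0.2]
dp [-0.01 -0.28  0.13] rot [0.04  0.001 0.004]
0
t 10.23 pos [ 0.573  -0.0857  0.0439] yaw 12.88 tilt 0.246 w 0.003 F [ 1.1 -0.5  0.2]
dp [-0.01  1.08  0.38] rot [-0.06   0.001  0.004]
```

View pics/w12.png

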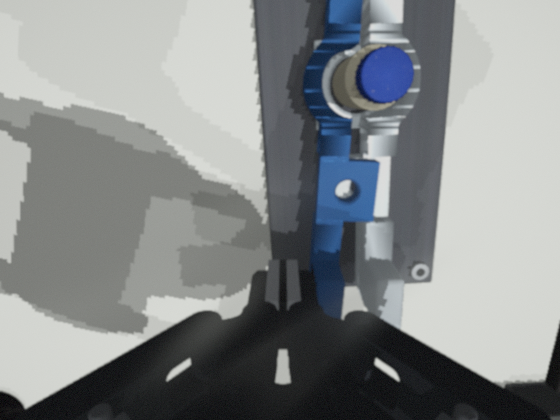

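```bash
python3 -m creep '[{"grip":0,"dp":[0,0.5,0.2],"rotation":[-0.04,0,0]},{"grip":0,"dp":[0,1,0.3],"rotation":[-0.06,0,0]},{"grip":0,"dp":[0,1.3,0.3],"rotation":[-0.06,0,0]},{"grip":0,"dp":[0,1.3,0.3],"rotation":[-0.06,0,0]}]' 40; python3 - <<'E'
from h import *
p,d=bot.read_camera('wrist'); cv2.imwrite('pics/w13.png',p[:,:,::-1])
for a in (0,): 
    (x,y),w=jawtcp(a,27); print(a);go(x,y,.044,w)
E
```

```text
time: 10.57
tool_pos: [0.5852, -0.0857, 0.0434]
tcp_rot: [0.996, 1.332, -1.003]
wrist_force: [0.3, 0.2, -0.4]
width: 0.002
0
t 10.62 pos [ 0.585  -0.0858  0.0433] yaw 16.18 tilt 0.311 w -0.000 F [-0.4  0.1 -0.7]
dp [-0.07 -0.09  0.1 ] rot [-0.002  0.     0.005]
```

View pics/w13.png

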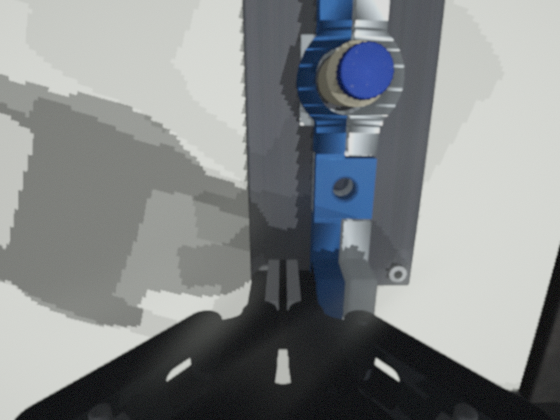

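```bash
python3 -m creep '[{"grip":0,"dp":[0,0.2,0],"rotation":[0,0,0]},{"grip":0,"dp":[0,0.4,0],"rotation":[0,0,0]},{"grip":0,"dp":[0,0.4,0],"rotation":[0,0,0]}]' 40; python3 - <<'E'
from h import *
(x,y),w=jawtcp(0,27);go(x,y,.044,w)
E
```

```text
time: 10.87
tool_pos: [0.5856, -0.0856, 0.043]
tcp_rot: [0.991, 1.339, -1.007]
wrist_force: [-9.8, -3.4, 8.1]
width: 0.001
t 10.87 pos [ 0.5856 -0.0856  0.043 ] yaw 16.26 tilt 0.728 w 0.001 F [-9.8 -3.4  8.1]
dp [-0.1  -0.16  0.1 ] rot [-0.001 -0.001  0.013]
```

```bash
python3 -m creep '[{"grip":0,"dp":[0,-0.7,0],"rotation":[0,0,0]},{"grip":0,"dp":[0,-2,0],"rotation":[0,0,0]},{"grip":0,"dp":[-4,-2.5,-3],"rotation":[0,0,0]},{"grip":4,"dp":[-8,-2,-5],"rotation":[0,0,0]},{"grip":5,"dp":[-12,-1.5,-7],"rotation":[0,0,0]}]' 40; python3 - <<'E'
from h import *
c=bot.get_calibration('wrist');p,d=bot.read_camera('wrist'); cv2.imwrite('pics/w14.png',p[:,:,::-1])
import pickle; pickle.dump((c,d),open('pics/w14.pkl','wb'))
cv2.imwrite('pics/c14.png',cv2.resize(p[100:310,200:370,::-1],None,fx=3.5,fy=2.8,interpolation=cv2.INTER_CUBIC))
c=pickle.load(open('pics/w1.pkl','rb'))[0]
print(cast(c,[(376,256)],.053))
go(.509,-.36,.2,16)
E
```

```text
time: 11.28
tool_pos: [0.5535, -0.0282, 0.1495]
tcp_rot: [0.995, 1.336, -1.005]
wrist_force: [1.1, -0.3, 0.1]
width: 0.274
[[ 0.50623366 -0.35564775  0.053     ]]
t 11.33 pos [ 0.5595 -0.0255  0.1591] yaw 16.23 tilt 0.347 w 0.362 F [1.8 2.8 4.8]
dp [ -4.11 -14.17  30.72] rot [ 0.004  0.002 -0.006]
```

View pics/w14.png

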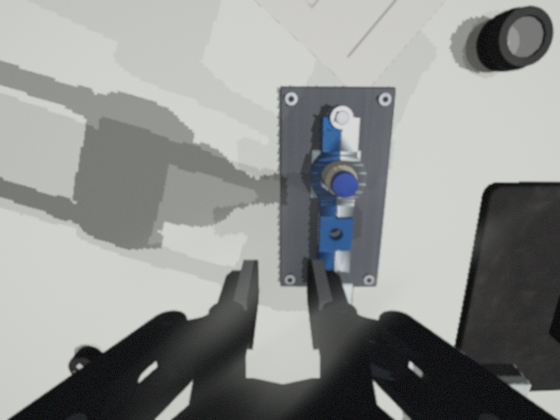

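```bash
python3 - <<'E'
from h import *
import pickle
c,d=pickle.load(open('pics/w14.pkl','rb'))
for n,uv,z,l in [('hole',(335.5,234),.032,(0,-45)),('hinge',(342.5,117),.035,(0,45))]: print(n,cast(c,[uv],z),J2W(*l))
E
python3 -m creep '[{"grip":5,"dp":[-0.5,-2,4],"rotation":[0,0,0]},{"grip":5,"dp":[-1,-4,7.5],"rotation":[0,0,0]},{"grip":5,"dp":[-1,-6,11],"rotation":[0,0,0]},{"grip":5,"dp":[-1,-8,14.5],"rotation":[0,0,0]},{"grip":5,"dp":[-1,-10,18],"rotation":[0,0,0]}]';python3 -m creep '[{"grip":5,"dp":[0,-2,3.5],"rotation":[0,0,0]},{"grip":5,"dp":[0,-3.5,7],"rotation":[0,0,0]},{"grip":5,"dp":[0,-4,9.5],"rotation":[0,0,0]},{"grip":5,"dp":[0,-4,10],"rotation":[0,0,0]},{"grip":5,"dp":[0,-4,10],"rotation":[0,0,0]}]'
python3 - <<'E'
from h import *
c=bot.get_calibration('wrist');p,d=bot.read_camera('wrist'); cv2.imwrite('pics/w15.png',p[:,:,::-1])
import pickle; pickle.dump((c,d),open('pics/w15.pkl','wb'))
go(.508,-.356,.1,16.3)
E
```

```text
hole [[ 0.59735863 -0.03555607  0.032     ]] [ 0.59743    -0.03529124]
hinge [[0.57242683 0.05095768 0.035     ]] [0.57217    0.05109124]
time: 11.75
tool_pos: [0.51, -0.2312, 0.161]
tcp_rot: [0.994, 1.331, -1.001]
wrist_force: [0.9, -0.4, 0.0]
width: 0.588
time: 12.17
tool_pos: [0.4999, -0.3386, 0.1607]
tcp_rot: [0.997, 1.331, -1.004]
wrist_force: [0.5, 0.2, 0.4]
width: 0.587
t 12.22 pos [ 0.4998 -0.337   0.1605] yaw 16.16 tilt 0.293 w 0.581 F [ 1.2  0.9 -0.1]
dp [6.04 0.29 2.06] rot [-0.003 -0.     0.005]
```

View pics/w15.png

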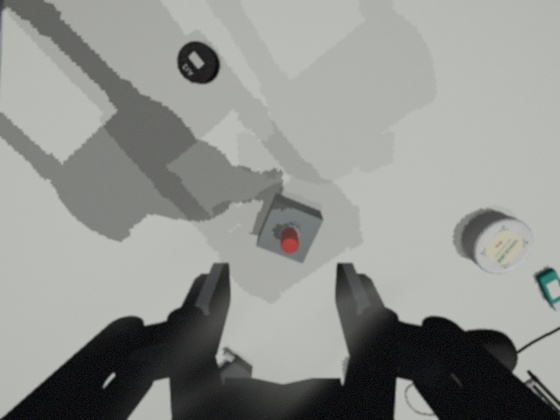

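```bash
python3 - <<'E'
from h import *
import pickle
c,d=pickle.load(open('pics/w15.pkl','rb'))
im=cv2.imread('pics/w15.png')
cv2.imwrite('pics/c15.png',cv2.resize(im[180:275,240:340],None,fx=6,fy=6,interpolation=cv2.INTER_CUBIC))
go(.508,-.356,.1,16.3)
E
```

```text
t 12.22 pos [ 0.4998 -0.337   0.1605] yaw 16.16 tilt 0.293 w 0.581 F [ 1.2  0.9 -0.1]
dp [6.04 0.29 2.06] rot [-0.003 -0.     0.005]
```

View pics/c15.png

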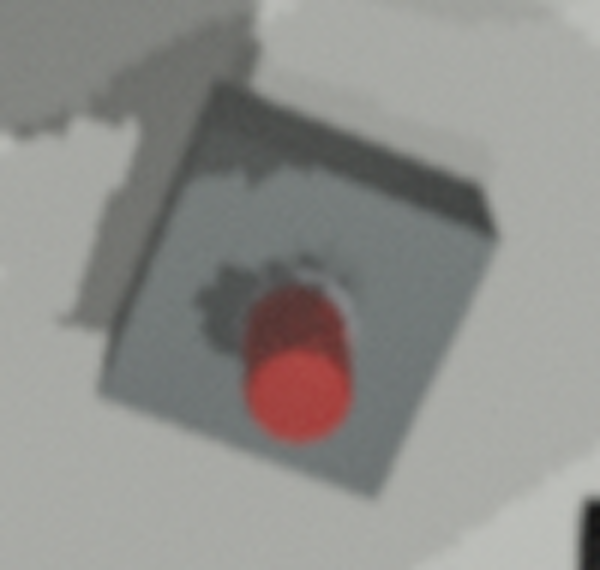

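```bash
python3 - <<'E'
from h import *
import pickle
c,d=pickle.load(open('pics/w15.pkl','rb'))
a=cast(c,[(289.4,245.2)],.053)[0];b=cast(c,[(289.3,232.2)],.026)[0];print(a,b)
s=np.array([.96,.28])*.001
m=(a+b)[:2]/2+s; print(m); go(m[0],m[1],.1,16.3)
E
```

```text
[ 0.51041869 -0.36166331  0.053     ] [ 0.51071654 -0.36155738  0.026     ]
[ 0.51152761 -0.36133035]
t 12.22 pos [ 0.4998 -0.337   0.1605] yaw 16.16 tilt 0.293 w 0.581 F [ 1.2  0.9 -0.1]
dp [6.04 0.48 2.67] rot [-0.003 -0.     0.005]
```

```bash
python3 -m creep '[{"grip":4.5,"dp":[3,0.45,2.65],"rotation":[0,0,0]},{"grip":4.5,"dp":[6,0.45,2.65],"rotation":[0,0,0]},{"grip":4.5,"dp":[7,0.45,2.65],"rotation":[0,0,0]},{"grip":4.5,"dp":[7,0.45,2.65],"rotation":[0,0,0]},{"grip":4.5,"dp":[7,0.45,2.65],"rotation":[0,0,0]}]'
python3 - <<'E'
from h import *
go(.5115,-.3613,.047,16.3)
c=bot.get_calibration('wrist');p,d=bot.read_camera('wrist'); cv2.imwrite('pics/w16.png',p[:,:,::-1])
import pickle; pickle.dump((c,d),open('pics/w16.pkl','wb'))
E
```

```text
time: 12.63
tool_pos: [0.5109, -0.359, 0.0901]
tcp_rot: [0.994, 1.337, -1.001]
wrist_force: [0.6, 0.5, -0.0]
width: 0.526
t 12.63 pos [ 0.5109 -0.359   0.0901] yaw 16.35 tilt 0.411 w 0.526 F [ 0.6  0.5 -0. ]
dp [4.31 0.03 0.25] rot [ 0.001 -0.002  0.007]
```

View pics/w16.png

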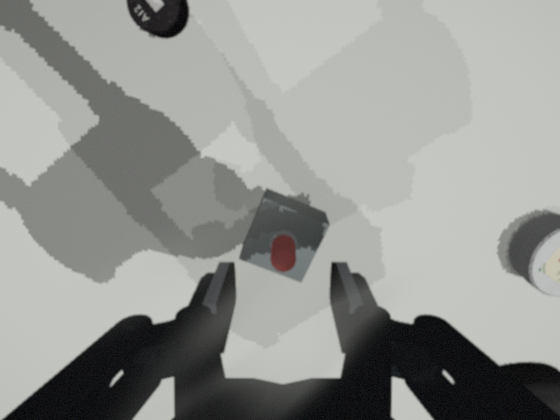

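```bash
python3 - <<'E'
from h import *
import pickle
c,d=pickle.load(open('pics/w16.pkl','rb'))
im=cv2.imread('pics/w16.png')
hsv=cv2.cvtColor(im,cv2.COLOR_BGR2HSV); m=((hsv[...,0]<8)|(hsv[...,0]>172))&(hsv[...,1]>120)
m[:, :230]=0;m[:,340:]=0;ys,xs=np.nonzero(m);print(xs.min(),xs.max(),ys.min(),ys.max(),xs.mean())
r=(xs.max()-xs.min()+1)/2; u=xs.mean(); v=ys.max()+.5-r
print(u,v,cast(c,[(u,v)],.053))
go(.5115,-.3613,.047,16.3)
E
```

```text
272 293 236 270 283.4626168224299
283.4626168224299 259.5 [[ 0.51060191 -0.36118535  0.053     ]]
t 12.68 pos [ 0.5119 -0.3599  0.0915] yaw 16.35 tilt 0.292 w 0.524 F [ 0.3  0.2 -0.6]
dp [ 4.45 -0.05  0.12] rot [0.001 0.    0.005]
```

```bash
python3 -m creep '[{"grip":4.5,"dp":[2.5,-0.05,0.12],"rotation":[0,0,0]},{"grip":4.5,"dp":[4.4,-0.05,0.12],"rotation":[0,0,0]},{"grip":4.5,"dp":[4.4,-0.05,0.12],"rotation":[0,0,0]},{"grip":4.5,"dp":[4.4,-0.05,0.12],"rotation":[0,0,0]}]' 50; python3 -c "
from h import *
go(.5115,-.3613,.047,16.3)"
```

```text
time: 13.02
tool_pos: [0.5111, -0.3619, 0.0476]
tcp_rot: [0.994, 1.334, -1.001]
wrist_force: [-0.1, -0.5, 0.5]
width: 0.528
t 13.02 pos [ 0.5111 -0.3619  0.0476] yaw 16.30 tilt 0.314 w 0.528 F [-0.1 -0.5  0.5]
dp [ 0.06  0.05 -0.04] rot [0.    0.    0.005]
```

```bash
python3 -m creep '[{"grip":1,"dp":[0,0,0],"rotation":[0,0,0.005]},{"grip":1,"dp":[0,0,0],"rotation":[0,0,0.005]},{"grip":1,"dp":[0,0,0],"rotation":[0,0,0.005]},{"grip":1,"dp":[0,0,0],"rotation":[0,0,0.005]},{"grip":1,"dp":[0,0,0],"rotation":[0,0,0.005]}]' 50; python3 -m creep '[{"grip":1,"dp":[0,0,0],"rotation":[0,0,0]},{"grip":1,"dp":[0,0,0],"rotation":[0,0,0]}]' 50; python3 - <<'E'
from h import *
go(.5115,-.3613,.047,16.3)
c=bot.get_calibration('wrist');p,d=bot.read_camera('wrist'); cv2.imwrite('pics/w17.png',p[:,:,::-1])
import pickle; pickle.dump((c,d),open('pics/w17.pkl','wb'))
cv2.imwrite('pics/c17.png',cv2.resize(p[220:320,232:332,::-1],None,fx=5.5,fy=5.5,interpolation=cv2.INTER_CUBIC))
E
```

```text
time: 13.43
tool_pos: [0.5123, -0.3633, 0.0491]
tcp_rot: [0.997, 1.327, -0.998]
wrist_force: [-1.4, 1.2, 6.5]
width: 0.138
time: 13.6
tool_pos: [0.5123, -0.3633, 0.0491]
tcp_rot: [0.997, 1.327, -0.998]
wrist_force: [-1.9, 0.7, 6.7]
width: 0.14
t 13.60 pos [ 0.5123 -0.3633  0.0491] yaw 16.26 tilt 0.200 w 0.140 F [-1.9  0.7  6.7]
dp [ 0.21 -0.02 -0.22] rot [-0.001  0.003 -0.002]
```

View pics/c17.png

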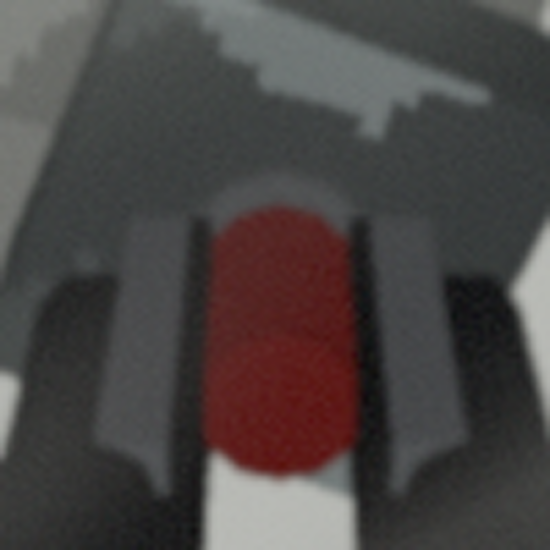

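```bash
python3 - <<'E'
from h import *
import pickle
c,d=pickle.load(open('pics/w17.pkl','rb'))
T=np.array([.5123,-.3633])
for uv,z in [((232+281/5.5,220+403/5.5),.053),((232+281/5.5,220+172/5.5),.029)]:
    P=cast(c,[uv],z)[0]; e=P[:2]-T; print(P,'jig-axes mm',np.cos(TH)*e[0]*1e3+np.sin(TH)*e[1]*1e3,-np.sin(TH)*e[0]*1e3+np.cos(TH)*e[1]*1e3)
E
```

```text
[ 0.51083838 -0.36154727  0.053     ] jig-axes mm -0.9109388874411295 2.0925115471327578
[ 0.50849314 -0.35328689  0.029     ] jig-axes mm -0.8434955392394254 10.679098077022111
```

```bash
python3 -m creep '[{"grip":1,"dp":[-3,0,0],"rotation":[0,0,0]},{"grip":1,"dp":[-6,0,0],"rotation":[0,0,0]},{"grip":1,"dp":[-9,0,-2],"rotation":[0,0,0]},{"grip":1,"dp":[-9.5,1,-5],"rotation":[0,0,0]},{"grip":1,"dp":[-9.5,2,-8],"rotation":[0,0,0]}]' 50; python3 - <<'E'
from h import *
x,y=J2W(.9,-46.8);print(x,y);go(x,y,.13,16.3)
E
```

```text
time: 14.07
tool_pos: [0.5101, -0.2815, 0.1463]
tcp_rot: [0.998, 1.321, -0.998]
wrist_force: [0.6, 0.7, -0.4]
width: 0.138
0.5987990267402705 -0.036766287626410044
t 14.07 pos [ 0.5101 -0.2815  0.1463] yaw 16.14 tilt 0.480 w 0.138 F [ 0.6  0.7 -0.4]
dp [  1.57  15.32 -21.05] rot [-0.003  0.007 -0.005]
```

```bash
python3 -m creep '[{"grip":1,"dp":[0,2.2,-3],"rotation":[0,0,0]},{"grip":1,"dp":[0,4.4,-6],"rotation":[0,0,0]},{"grip":1,"dp":[0,6.6,-9],"rotation":[0,0,0]},{"grip":1,"dp":[0,8.8,-12],"rotation":[0,0,0]},{"grip":1,"dp":[0,11,-15],"rotation":[0,0,0]}]' 50;python3 -m creep '[{"grip":1,"dp":[0,2,-3],"rotation":[0,0,0]},{"grip":1,"dp":[0,4.2,-5.8],"rotation":[0,0,0]},{"grip":1,"dp":[1.5,4.2,-5.8],"rotation":[0,0,0]},{"grip":1,"dp":[3,4.2,-5.8],"rotation":[0,0,0]},{"grip":1,"dp":[4,4.2,-5.8],"rotation":[0,0,0]}]' 50; python3 - <<'E'
from h import *
x,y=J2W(.9,-46.8);print(x,y);go(x,y,.09,16.3)
E
```

```text
time: 14.48
tool_pos: [0.5719, -0.1035, 0.1423]
tcp_rot: [0.997, 1.329, -0.998]
wrist_force: [1.7, -0.1, -0.1]
width: 0.133
time: 14.9
tool_pos: [0.5953, -0.0366, 0.1008]
tcp_rot: [0.995, 1.331, -0.997]
wrist_force: [-0.3, -0.0, -0.4]
width: 0.14
0.5987990267402705 -0.036766287626410044
t 14.90 pos [ 0.5953 -0.0366  0.1008] yaw 16.38 tilt 0.049 w 0.140 F [-0.3 -0.  -0.4]
dp [1.08 0.33 0.11] rot [0.001 0.    0.001]
```

```bash
python3 -m creep '[{"grip":1,"dp":[0.5,0.25,0.1],"rotation":[0,0,0]},{"grip":1,"dp":[1.5,0.25,0.1],"rotation":[0,0,0]},{"grip":1,"dp":[1.8,0.25,0.1],"rotation":[0,0,0]},{"grip":1,"dp":[1.8,0.25,0.1],"rotation":[0,0,0]},{"grip":1,"dp":[1.8,0.25,0.1],"rotation":[0,0,0]}]' 50; python3 - <<'E'
from h import *
x,y=J2W(.9,-46.8);print(x,y);go(x,y,.075,16.3)
c=bot.get_calibration('wrist');p,d=bot.read_camera('wrist'); cv2.imwrite('pics/w18.png',p[:,:,::-1])
import pickle; pickle.dump((c,d),open('pics/w18.pkl','wb'))
cv2.imwrite('pics/c18.png',cv2.resize(p[120:320,207:357,::-1],None,fx=4.5,fy=3,interpolation=cv2.INTER_CUBIC))
p,d=bot.read_camera('side'); cv2.imwrite('pics/s18.png',cv2.resize(p[190:270,200:300,::-1],None,fx=7,fy=7,interpolation=cv2.INTER_CUBIC))
E
```

```text
time: 15.32
tool_pos: [0.5982, -0.0385, 0.0836]
tcp_rot: [0.998, 1.33, -0.999]
wrist_force: [1.1, 0.6, -0.2]
width: 0.135
0.5987990267402705 -0.036766287626410044
t 15.32 pos [ 0.5982 -0.0385  0.0836] yaw 16.22 tilt 0.035 w 0.135 F [ 1.1  0.6 -0.2]
dp [ 0.86  0.11 -0.15] rot [-0.001  0.     0.   ]
```

View pics/c18.png

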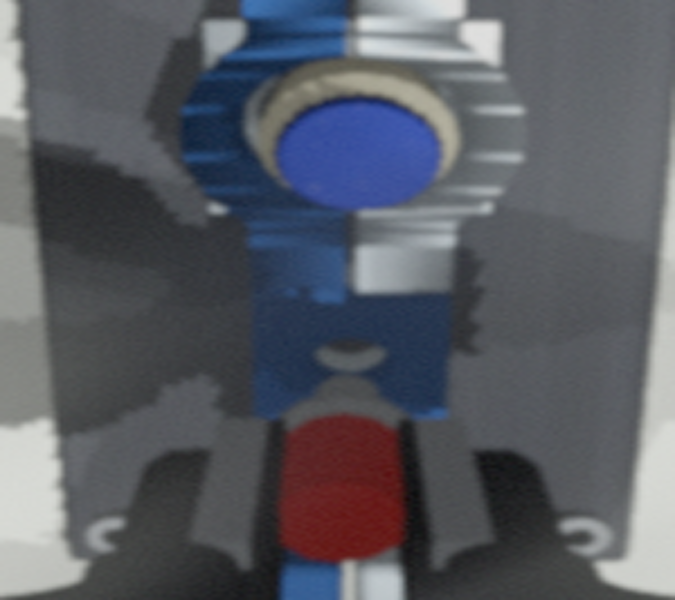

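View pics/s18.png

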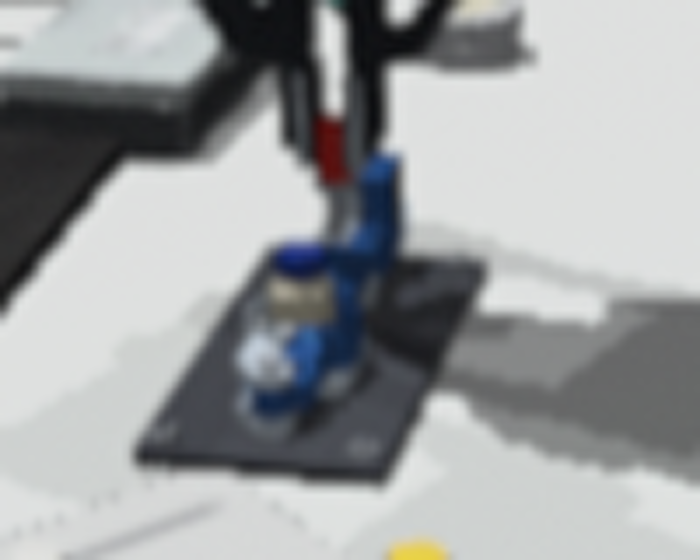

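```bash
python3 - <<'E'
from h import *
import pickle
c,d=pickle.load(open('pics/w18.pkl','rb'))
f=lambda u,v:(207+(u+.5)/4.5-.5,120+(v+.5)/3-.5)
st=bot.read_state();T=st['tool_pos'];z0=T[2]-.0451
ij=lambda P:np.array([np.cos(TH)*(P[0]-JO[0])+np.sin(TH)*(P[1]-JO[1]),-np.sin(TH)*(P[0]-JO[0])+np.cos(TH)*(P[1]-JO[1])])*1e3
print('tcp',T,ij(T))
for n,uv,z in [('head',(343,518),z0+.049),('collar far',(345,387),z0+.025),('shank far edge @tip',(347,378),z0+.011),('hole L',(315,352),.032),('hole R',(387,352),.032),('split',(351,200),.032),('hinge-ish vial cap',(359,155),.056)]:
    P=cast(c,[f(*uv)],z)[0]; print(n,ij(P).round(1))
E
```

```text
tcp [ 0.59867347 -0.03837751  0.0842666 ] [  0.32727138 -48.31122189]
head [ -1.2 -45.3]
collar far [ -1.  -35.8]
shank far edge @tip [ -0.7 -40.5]
hole L [ -4.8 -43.1]
hole R [  4.5 -43.1]
split [ -0.2 -12.6]
hinge-ish vial cap [0.5 0.7]
```

```bash
python3 -m creep '[{"grip":1,"dp":[0,0.08,0],"rotation":[0,0,0]},{"grip":1,"dp":[0,0.08,0],"rotation":[0,0,0]},{"grip":1,"dp":[0,0.08,0],"rotation":[0,0,0]}]' 50; python3 - <<'E'
from h import *
x,y=J2W(.9,-46.8);print(x,y);go(x,y,.075,16.3)
c=bot.get_calibration('wrist');p,d=bot.read_camera('wrist'); cv2.imwrite('pics/w19.png',p[:,:,::-1])
import pickle; pickle.dump((c,d),open('pics/w19.pkl','wb'))
cv2.imwrite('pics/c19.png',cv2.resize(p[225:325,232:332,::-1],None,fx=6,fy=6,interpolation=cv2.INTER_CUBIC))
E
```

```text
time: 15.67
tool_pos: [0.5993, -0.0378, 0.0841]
tcp_rot: [0.997, 1.329, -0.997]
wrist_force: [0.2, 0.2, -0.0]
width: 0.138
0.5987990267402705 -0.036766287626410044
t 15.67 pos [ 0.5993 -0.0378  0.0841] yaw 16.27 tilt 0.055 w 0.138 F [ 0.2  0.2 -0. ]
dp [ 0.91 -0.02 -0.12] rot [-0.001  0.001 -0.   ]
```

View pics/c19.png

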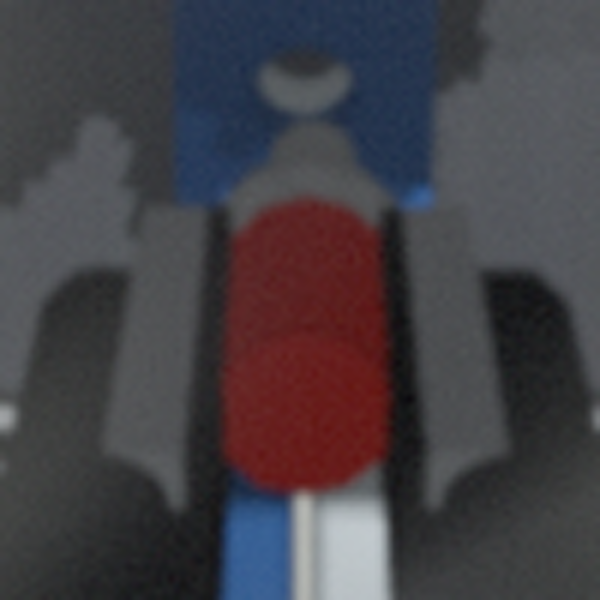

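```bash
python3 - <<'E'
from h import *
import pickle
c,d=pickle.load(open('pics/w19.pkl','rb'))
f=lambda u,v:(232+(u+.5)/6-.5,225+(v+.5)/6-.5)
st=bot.read_state();T=st['tool_pos'];z0=T[2]-.0451
ij=lambda P:np.array([np.cos(TH)*(P[0]-JO[0])+np.sin(TH)*(P[1]-JO[1]),-np.sin(TH)*(P[0]-JO[0])+np.cos(TH)*(P[1]-JO[1])])*1e3
print('tcp',T,ij(T))
for n,uv,z in [('head',(306,415),z0+.049),('collar far',(310,163),z0+.025),('tip far',(313,122),z0),('tip far z+4',(313,122),z0+.004),('hole top',(305,50),.032),('hole bot',(305,114),.032),('holeL',(257,80),.032),('holeR',(353,80),.032),('lug L',(175,150),.032),('lugR',(435,150),.032),('lug near edge',(220,203),.032)]:
    P=cast(c,[f(*uv)],z)[0]; print(n,ij(P).round(1))
E
```

```text
tcp [ 0.59915489 -0.03779547  0.08393186] [  0.95270059 -47.88769641]
head [ -0.1 -46.1]
collar far [  0.3 -37.5]
tip far [  0.6 -45. ]
tip far z+4 [  0.6 -43.2]
hole top [ -0.1 -40.4]
hole bot [ -0.1 -47.1]
holeL [ -4.8 -43.5]
holeR [  4.6 -43.5]
lug L [-13. -51.]
lugR [ 12.7 -51. ]
lug near edge [ -8.6 -56.8]
```

```bash
python3 -m creep '[{"grip":1,"dp":[0,-0.04,-0.15],"rotation":[0,0,0]},{"grip":1,"dp":[0,-0.04,-0.15],"rotation":[0,0,0]},{"grip":1,"dp":[0.5,-0.04,-0.15],"rotation":[0,0,0]},{"grip":1,"dp":[1,-0.04,-0.15],"rotation":[0,0,0]},{"grip":1,"dp":[1,-0.04,-0.15],"rotation":[0,0,0]}]' 50; python3 - <<'E'
from h import *
x,y=J2W(.5,-46.4);print(x,y);go(x,y,.0551,16.3)
E
```

```text
time: 16.13
tool_pos: [0.5971, -0.0363, 0.072]
tcp_rot: [0.996, 1.332, -0.999]
wrist_force: [-0.2, -0.1, -1.3]
width: 0.138
0.5983028379399121 -0.036494632193188284
t 16.13 pos [ 0.5971 -0.0363  0.072 ] yaw 16.27 tilt 0.140 w 0.138 F [-0.2 -0.1 -1.3]
dp [1.69 0.12 0.05] rot [-0.    -0.     0.002]
```

```bash
python3 -m creep '[{"grip":1,"dp":[0.3,0,0],"rotation":[0,0,0]},{"grip":1,"dp":[0.7,0,0],"rotation":[0,0,0]},{"grip":1,"dp":[1.1,0,0],"rotation":[0,0,0]},{"grip":1,"dp":[1.1,0,0],"rotation":[0,0,0]}]' 50; python3 - <<'E'
from h import *
x,y=J2W(.5,-46.4);go(x,y,.0551,16.3)
E
```

```text
time: 16.47
tool_pos: [0.5973, -0.0364, 0.0613]
tcp_rot: [0.996, 1.332, -0.999]
wrist_force: [0.2, -0.5, -1.2]
width: 0.134
t 16.47 pos [ 0.5973 -0.0364  0.0613] yaw 16.27 tilt 0.118 w 0.134 F [ 0.2 -0.5 -1.2]
dp [0.62 0.09 0.04] rot [-0.    -0.     0.002]
```

Tip is at about 16 mm height, already through the upper hole and into the lower one, with no resistance. Going on down.

```bash
python3 -m creep '[{"grip":1,"dp":[0.3,0,0],"rotation":[0,0,0]},{"grip":1,"dp":[0.6,0,0],"rotation":[0,0,0]},{"grip":1,"dp":[0.8,0,0],"rotation":[0,0,0]},{"grip":1,"dp":[0.8,0,0],"rotation":[0,0,0]}]' 50; python3 - <<'E'
from h import *
x,y=J2W(.5,-46.4);go(x,y,.0551,16.3)
E
```

```text
time: 16.8
tool_pos: [0.5984, -0.0365, 0.0553]
tcp_rot: [0.997, 1.33, -0.998]
wrist_force: [-1.1, 0.3, 3.7]
width: 0.141
t 16.80 pos [ 0.5984 -0.0365  0.0553] yaw 16.27 tilt 0.037 w 0.141 F [-1.1  0.3  3.7]
dp [ 0.02 -0.01 -0.  ] rot [-0.     0.001  0.   ]
```

```bash
python3 -m creep '[{"grip":1,"dp":[0.15,0,0],"rotation":[0,0,0]},{"grip":1,"dp":[0.15,0,0],"rotation":[0,0,0]},{"grip":3,"dp":[0,0,0],"rotation":[0,0,0]},{"grip":4.5,"dp":[0,0,0],"rotation":[0,0,0]},{"grip":4.5,"dp":[0,0,0],"rotation":[0,0,0]}]' 50;python3 -m creep '[{"grip":4.5,"dp":[-4,0,0],"rotation":[0,0,0]},{"grip":4.5,"dp":[-8,0,0],"rotation":[0,0,0]},{"grip":5,"dp":[-9,0,0],"rotation":[0,0,0]},{"grip":5,"dp":[-9,0,0],"rotation":[0,0,0]}]'; python3 - <<'E'
from h import *
x,y=J2W(0.5,-91);go(x,y,.13,16.3)
c=bot.get_calibration('wrist');p,d=bot.read_camera('wrist'); cv2.imwrite('pics/w20.png',p[:,:,::-1])
import pickle; pickle.dump((c,d),open('pics/w20.pkl','wb'))
cv2.imwrite('pics/c20.png',cv2.resize(p[100:340,200:360,::-1],None,fx=4,fy=2.5,interpolation=cv2.INTER_CUBIC))
p,d=bot.read_camera('side'); cv2.imwrite('pics/s20.png',cv2.resize(p[190:270,200:300,::-1],None,fx=7,fy=7,interpolation=cv2.INTER_CUBIC))
E
```

```text
time: 17.22
tool_pos: [0.5982, -0.0365, 0.0546]
tcp_rot: [0.997, 1.33, -0.998]
wrist_force: [-0.3, -0.0, 0.5]
width: 0.523
time: 17.55
tool_pos: [0.6018, -0.0367, 0.1495]
tcp_rot: [1.0, 1.322, -0.993]
wrist_force: [-0.2, 0.2, 1.0]
width: 0.586
t 17.55 pos [ 0.6018 -0.0367  0.1495] yaw 16.28 tilt 0.529 w 0.586 F [-0.2  0.2  1. ]
dp [ 1.97 -0.34  4.33] rot [-0.     0.004 -0.008]
```

View pics/c20.png

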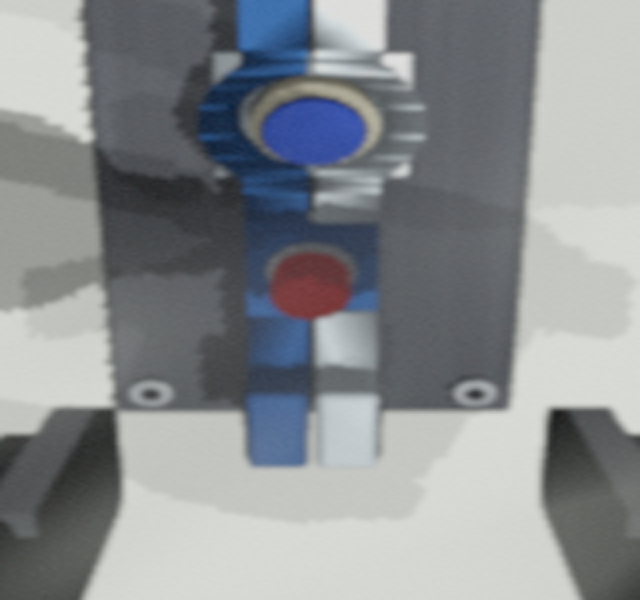

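View pics/s20.png

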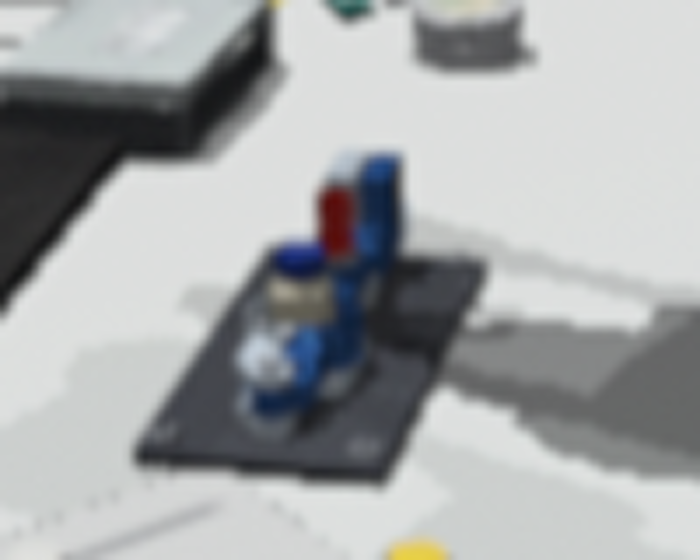

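```bash
python3 -m creep '[{"grip":5.5,"dp":[0,-0.2,2],"rotation":[0,0,0]},{"grip":5.5,"dp":[1,-0.2,4.4],"rotation":[0,0,0]},{"grip":5.5,"dp":[3.5,-0.2,4.4],"rotation":[0,0,0]},{"grip":5.5,"dp":[5,-0.2,4.4],"rotation":[0,0,0]},{"grip":5.5,"dp":[5,-0.2,4.4],"rotation":[0,0,0]}]' 50; python3 - <<'E'
from h import *
import pickle
c,d=pickle.load(open('pics/w20.pkl','rb'))
f=lambda u,v:(200+(u+.5)/4-.5,100+(v+.5)/2.5-.5)
ij=lambda P:np.array([np.cos(TH)*(P[0]-JO[0])+np.sin(TH)*(P[1]-JO[1]),-np.sin(TH)*(P[0]-JO[0])+np.cos(TH)*(P[1]-JO[1])])*1e3
for n,uv,z in [('pinhead',(311,293),.059),('vialcap',(313,131),.056),('tabL',(250,430),.052),('tabR',(379,430),.052),('tab end',(310,466),.052),('blueR',(306,430),.052),('fixL',(317,430),.052)]: print(n,ij(cast(c,[f(*uv)],z)[0]).round(1))
x,y=J2W(0.8,-92);go(x,y,.042,16.3)
p,d=bot.read_camera('wrist'); cv2.imwrite('pics/w21.png',p[:,:,::-1])
E
```

```text
time: 18.07
tool_pos: [0.6034, -0.0789, 0.0878]
tcp_rot: [0.995, 1.341, -1.005]
wrist_force: [-1.3, 0.2, -0.7]
width: 0.645
pinhead [ -0.2 -43.8]
vialcap [0.3 0.8]
tabL [-12.1 -90.5]
tabR [ 12.5 -90.6]
tab end [  -0.7 -103.1]
blueR [ -1.4 -90.5]
fixL [  0.7 -90.5]
t 18.07 pos [ 0.6034 -0.0789  0.0878] yaw 16.23 tilt 0.685 w 0.645 F [-1.3  0.2 -0.7]
dp [4.57 0.78 0.37] rot [-0.001 -0.005  0.011]
```

View pics/w21.png

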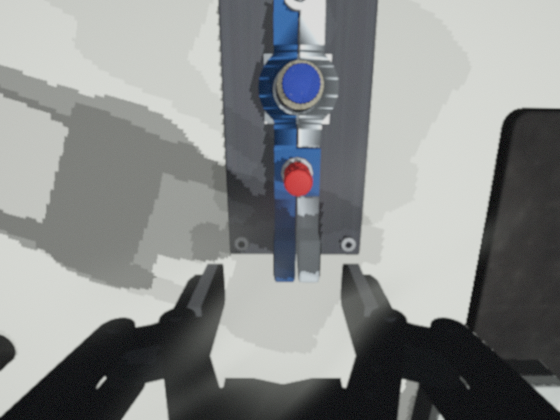

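```bash
python3 -m creep '[{"grip":5.5,"dp":[0,0.7,0.3],"rotation":[0,0,0]},{"grip":5.5,"dp":[0,0.7,0.3],"rotation":[0,0,0]},{"grip":5.5,"dp":[0,0.7,0.3],"rotation":[0,0,0]}]' 50; python3 - <<'E'
from h import *
x,y=J2W(0.8,-92);go(x,y,.042,16.3)
p,d=bot.read_camera('wrist'); cv2.imwrite('pics/w22.png',p[:,:,::-1])
E
```

```text
time: 18.37
tool_pos: [0.6176, -0.0802, 0.0958]
tcp_rot: [0.997, 1.328, -0.996]
wrist_force: [-0.1, -0.3, 0.2]
width: 0.647
t 18.37 pos [ 0.6176 -0.0802  0.0958] yaw 16.29 tilt 0.144 w 0.647 F [-0.1 -0.3  0.2]
dp [ 5.38 -0.61 -0.18] rot [-0.     0.002 -0.002]
```

View pics/w22.png

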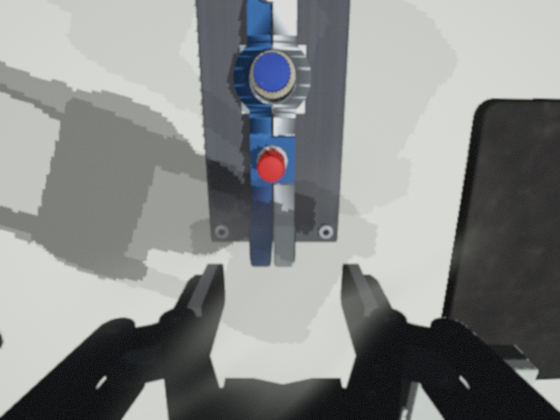

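```bash
python3 -m creep '[{"grip":5.5,"dp":[0,-0.5,-0.1],"rotation":[0,0,0]},{"grip":5.5,"dp":[0,-0.5,-0.1],"rotation":[0,0,0]},{"grip":5.5,"dp":[0,-0.5,-0.1],"rotation":[0,0,0]},{"grip":5.5,"dp":[0,-0.5,-0.1],"rotation":[0,0,0]},{"grip":5.5,"dp":[0,-0.5,-0.1],"rotation":[0,0,0]}]' 50; python3 - <<'E'
from h import *
x,y=J2W(0.8,-92);go(x,y,.042,16.3)
E
```

```text
time: 18.83
tool_pos: [0.611, -0.0806, 0.0948]
tcp_rot: [0.997, 1.33, -0.998]
wrist_force: [0.1, -0.2, -1.1]
width: 0.645
t 18.83 pos [ 0.611  -0.0806  0.0948] yaw 16.27 tilt 0.037 w 0.645 F [ 0.1 -0.2 -1.1]
dp [ 5.28  0.05 -0.03] rot [-0.     0.001  0.   ]
```

```bash
python3 -m creep '[{"grip":5.5,"dp":[1.5,0,0],"rotation":[0,0,0]},{"grip":5.5,"dp":[3,0,0],"rotation":[0,0,0]},{"grip":5.5,"dp":[4.5,0,0],"rotation":[0,0,0]},{"grip":5.5,"dp":[5.2,0,0],"rotation":[0,0,0]},{"grip":5.5,"dp":[5.2,0,0],"rotation":[0,0,0]}]' 50; python3 -m creep '[{"grip":5.5,"dp":[0,0,0],"rotation":[0,0,0]},{"grip":5.5,"dp":[0,0,0],"rotation":[0,0,0]}]' 50; python3 - <<'E'
from h import *
x,y=J2W(0.8,-92);go(x,y,.042,16.3)
p,d=bot.read_camera('wrist'); cv2.imwrite('pics/w23.png',p[:,:,::-1])
E
```

```text
time: 19.25
tool_pos: [0.6091, -0.0803, 0.0404]
tcp_rot: [0.996, 1.334, -1.0]
wrist_force: [-1.0, 0.7, 0.0]
width: 0.644
time: 19.42
tool_pos: [0.6118, -0.0808, 0.0435]
tcp_rot: [0.997, 1.329, -0.997]
wrist_force: [-0.1, -0.3, -0.0]
width: 0.639
t 19.42 pos [ 0.6118 -0.0808  0.0435] yaw 16.27 tilt 0.084 w 0.639 F [-0.1 -0.3 -0. ]
dp [ 0.15 -0.02 -0.07] rot [-0.001  0.001 -0.001]
```

View pics/w23.png

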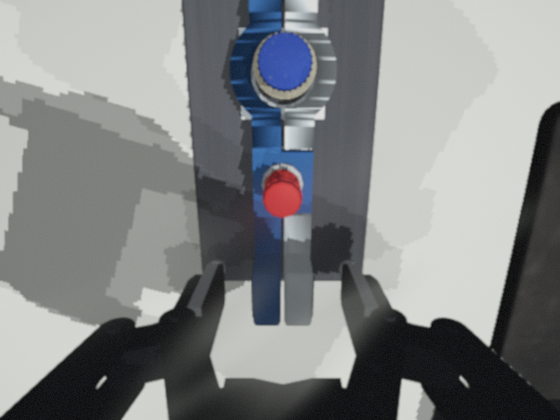

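Both tabs lie centred between the fingers, at column 283. Squeezing now.

```bash
python3 -m creep '[{"grip":1.5,"dp":[0,0,0],"rotation":[0,0,0]},{"grip":1.5,"dp":[0,0,0],"rotation":[0,0,0]},{"grip":1.5,"dp":[0,0,0],"rotation":[0,0,0]},{"grip":1.5,"dp":[0,0,0],"rotation":[0,0,0]},{"grip":1.5,"dp":[0,0,0],"rotation":[0,0,0]}]' 60; python3 -m creep '[{"grip":1.5,"dp":[0,0,0],"rotation":[0,0,0]},{"grip":1.5,"dp":[0,0,0],"rotation":[0,0,0]},{"grip":1.5,"dp":[0,0,0],"rotation":[0,0,0]},{"grip":1.5,"dp":[0,0,0],"rotation":[0,0,0]}]' 60; python3 - <<'E'
from h import *
x,y=J2W(0.8,-92);go(x,y,.042,16.3)
p,d=bot.read_camera('wrist'); cv2.imwrite('pics/w24.png',p[:,:,::-1])
p,d=bot.read_camera('side'); cv2.imwrite('pics/s24.png',cv2.resize(p[170:290,190:330,::-1],None,fx=5,fy=5,interpolation=cv2.INTER_CUBIC))
E
```

```text
time: 19.88
tool_pos: [0.6119, -0.0806, 0.0437]
tcp_rot: [0.998, 1.328, -0.997]
wrist_force: [-0.5, 1.1, 5.2]
width: 0.277
time: 20.22
tool_pos: [0.612, -0.0806, 0.0437]
tcp_rot: [0.997, 1.328, -0.997]
wrist_force: [0.6, 1.9, 6.5]
width: 0.28
t 20.22 pos [ 0.612  -0.0806  0.0437] yaw 16.28 tilt 0.113 w 0.280 F [0.6 1.9 6.5]
dp [ 0.17 -0.04 -0.06] rot [-0.     0.001 -0.002]
```

View pics/w24.png

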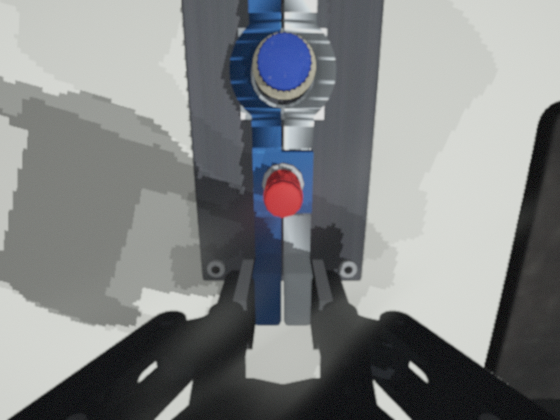

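View pics/s24.png

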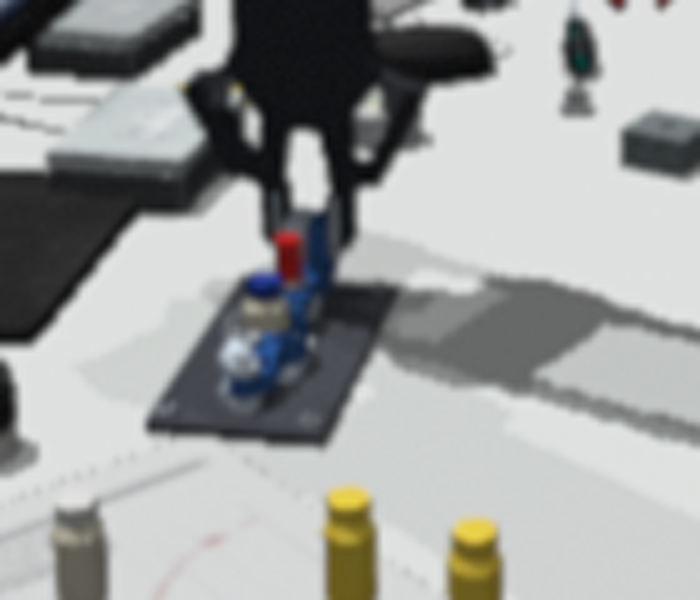

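```bash
python3 -m creep '[{"grip":1.5,"dp":[0,0,0],"rotation":[0,0,0]},{"grip":1.5,"dp":[0,0,0],"rotation":[0,0,0]},{"grip":1.5,"dp":[0,0,0],"rotation":[0,0,0]}]' 60; python3 -c "
from workcell import bot
print(bot.finish_job())"
```

```text
time: 20.57
tool_pos: [0.6119, -0.0806, 0.0437]
tcp_rot: [0.998, 1.328, -0.997]
wrist_force: [0.3, 1.5, 5.8]
width: 0.273
the job is handed in; nothing more can be done
None
```

I finished all the steps and handed the job in at 20.6 s; no verdict is reported. The blue-capped vial is in the socket, the jaw is shut round it, the locking pin is home, and the gripper is holding both tabs with a 60 N grip command.

**Vial:** it met the socket floor at the expected height, and the views show it standing upright.

**Jaw:** it came up against its stop at about 10 N. Its hole then measured within 0.3 mm of the shut position.

**Pin:** it met resistance 0.2 mm from the computed home height, and it looks upright.

**Squeeze:** the fingers stopped on the tabs at a reading of about 23.5 mm against the nominal 25.5 mm. The reading was also about 2 mm low on the vial and the pin. I couldn't measure the squeeze on each tab separately.

**Disagreements:** the pin head measured about 1.2 mm off the hole axis along the jig, within the 3.5 mm limit. Camera and arm positions differed by about 1 to 1.5 mm throughout. One early move was refused because its rows lacked "rotation", and I resent it.

I moved none of the bystanders and saw none displaced, but I didn't re-measure their positions at the end.

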